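Put away the glaze test kit: tubes into the numbered rack, brushes into their spring clips

ROBOT

A 6-joint arm with a two-finger parallel gripper is mounted at the origin on the work surface. World frame = base frame: x ahead of the robot, y to its left, z up, the work surface at z = 0. Lengths are in m, angles in degrees, forces in N, time in s.
With the tool pointing down it reaches from about 0.35 to 0.875 m from the base axis. Payload 4.2 kg.
Tool frame: the origin (TCP) lies midway between the tips of the shut fingers; the grasp point (between the pads) lies r.pinch_z behind it (r.pinch_z is the distance from the TCP to the grasp point, in m); z points along the fingers, y is the direction in which the jaws open and shut (so a half turn about z gives the same grasp; the last joint's range is limited). The gripper opens to 87 mm and grips with 3 to 60 N. Pads are 19 mm wide; open, the fingers measure 117 mm over their backs; the gripper's body (75 mm by 190 mm) begins 51 mm behind the grasp point.
Start: joints at [14.817, 22.042, 0.453, 0, -68.411, -14.817], TCP at [0.625, 0, 0.223] pointing down, gripper open.
Joint ranges: [-179.83, 179.83], [-69.29, 118.12], [-61.27, 80.66], [-181.25, 117.63], [-171.15, -9.14], [-177.46, 177.46]. Speed limits (degrees/s): [159.86, 159.86, 180, 180, 180, 180].

INTERFACE

Orientations are given as a 3x3 rotation matrix whose columns are the frame's x, y, z axes.
In Python, from station import r gives the robot as it stands. The module is installed in compiled form; this text tells all that it offers.
- The arm moves only by the tool play_rows, never from a script. Its argument "deltas" is a list of rows, each a list of 7 numbers: the shift along the tool's x, y, z in units of 25 mm (1.0 is 25 mm), then the turn, a rotation vector about the tool's x, y, z in units of 5 degrees (1.0 is 5 degrees), then the finger opening in mm, from 0 to 87. In form: [[tx, ty, tz, wx, wy, wz, fingers], ...]. A call has 1 to 12 rows; each row is the pose to reach, as a shift and turn from the pose commanded when the call began, along the tool's axes at that moment; what a row does not reach only later rows make up. A row lasts 1/10 s, in which the tool goes at most 50 mm and 8.59 degrees, less where a joint would pass 70% of its speed; a pose out of reach is approached as far as the arm can. A call with a gripper value outside its range is refused whole. The fingers move at their own pace and stop on an object; the grip force is fixed at half the most. Time passes only in rows, so rows that repeat a pose let the fingers close. It gives the time, the measured TCP pose, the force and the opening at its end, in the units of the state.
- r.sense(): the state, without advancing time (a new reading comes with each control period).
- r.capture(name): name is "scene" or "side" or "wrist"; returns a dict with "pixels" (384x512x3 uint8, red, green, blue), "camera_matrix" (3x3 intrinsics, pixels), "R" (3x3) and "t" (3): a world point X has camera coordinates R X + t; the wrist camera has in their place "T_tool_cam" (4x4, takes a point from camera to tool coordinates, whose origin is the TCP and whose axes are the flange's). Camera axes: x right, y down, z forward; pixel columns grow to the right and rows downward; lengths in m; the calibration is good to about 2 mm. A picture is of the moment at which its call begins: read the wrist's pose just before it. There is no depth.
- r.finish_job(): hands the job in, once; it reports no verdict.
Trained networks look in the newest picture that a camera, given by its name, has taken for a name from the list of things; names that differ only in an ending like _2 or _b are one class to them, and where a whole thing is asked for, a point or a joint stands for the part that bears it (a point fixed in the world has none). Each returns a list of dicts, best first, with "score" (0 to 1); they miss things now and then, are a little off and sometimes report something else, mostly with a low value. They report only what shows in the picture. A call takes as long as a camera call. They do not tell look-alikes from the thing itself.
- r.spot_in(camera, target): "centre" ([x, y, z] in m, in world coordinates, good to about 4 mm: the middle of the surface that is visible of it).
- r.cut_out(camera, target): "region" (384x512 bool, what is visible of it).
The state is a dict: "time_s": time; "joints": joint angles; "joint_velocities": joint speeds; "effort": joint torques, N m; "tcp_pos": TCP position; "ee_rot": TCP orientation; "wrist_force": force on the tool from outside, world axes, zero at the start; "moment": the same for the moment, N m; "gripper_width": opening from 0.0 (shut) to 1.0 (fully open).
Only numpy, scipy, OpenCV 4.12 (cv2) and the standard library are available. Lean on these libraries where they do the work, as an engineer would, in place of code of your own. Each camera call takes 0.05 s, during which the arm holds its last target.

TASK

Put away the potter's glaze test kit. Stand every glaze sample tube on the bench fully down in the rack hole of its own number, lowest number first and then upwards; and press every glaze brush down into the pair of spring clips of its own handle colour until both clips snap round the handle, the middle of the handle midway between the clips (the head may point either way). Leave the cup, bowl, vase and jar where they stand.

Things in the scene. Friction and masses are not known exactly. Their poses are not given: they have to be found in the camera images.
- tube1_mid (a point): Glaze sample tube number 1: upright closed cylinder, 30 mm in diameter, 110 mm tall, about 100 g, white cap, one white band round it and one black dot on the cap. Point at its centre, half-way up (55 mm above its foot), z along its axis. It starts standing on the bench. May be absent.
- tube2_mid (a point): Glaze sample tube number 2: upright closed cylinder, 30 mm in diameter, 110 mm tall, about 100 g, white cap, two white bands round it and two black dots on the cap. Point at its centre, half-way up (55 mm above its foot), z along its axis. It starts standing on the bench. May be absent.
- tube3_mid (a point): Glaze sample tube number 3: upright closed cylinder, 30 mm in diameter, 110 mm tall, about 100 g, white cap, three white bands round it and three black dots on the cap. Point at its centre, half-way up (55 mm above its foot), z along its axis. It starts standing on the bench. May be absent.
- tube4_mid (a point): Glaze sample tube number 4: upright closed cylinder, 30 mm in diameter, 110 mm tall, about 100 g, white cap, four white bands round it and four black dots on the cap. Point at its centre, half-way up (55 mm above its foot), z along its axis. It starts standing on the bench. May be absent.
- rack: Fixed pale wooden rack, 90 mm deep (x), 270 mm wide (y), 60 mm tall, origin under its centre, z up. Four holes 64 mm apart in a row along y, number growing with y, each 33 mm in diameter with a 3 mm chamfer, 45 mm deep. Black dots on its top at each hole give the hole's number.
- hole1 (a point): Hole number 1 of the rack (one black dot). Point at the centre of its mouth in the rack's top face, 60 mm above the bench; axes are the rack's. A tube standing fully down in it has its centre 10 mm above this point.
- hole2 (a point): Hole number 2 of the rack (two black dots). Point at the centre of its mouth in the rack's top face, 60 mm above the bench; axes are the rack's. A tube standing fully down in it has its centre 10 mm above this point.
- hole3 (a point): Hole number 3 of the rack (three black dots). Point at the centre of its mouth in the rack's top face, 60 mm above the bench; axes are the rack's. A tube standing fully down in it has its centre 10 mm above this point.
- hole4 (a point): Hole number 4 of the rack (four black dots). Point at the centre of its mouth in the rack's top face, 60 mm above the bench; axes are the rack's. A tube standing fully down in it has its centre 10 mm above this point.
- brush1_mid (a point): Flat glaze brush, red round handle 20 mm in diameter, 160 mm long, about 70 g. Point on the handle's axis, mid-length, 12 mm above the bench as it lies; x runs towards the head. Head (brass ferrule 46 mm wide, 24 mm thick, then pale bristles) from 80 to 145 mm along +x; a collar 24 mm in diameter covers the last 12 mm at -x. Starts lying flat on the bench. May be absent.
- brush2_mid (a point): Flat glaze brush, yellow round handle 20 mm in diameter, 160 mm long, about 70 g. Point on the handle's axis, mid-length, 12 mm above the bench as it lies; x runs towards the head. Head (brass ferrule 46 mm wide, 24 mm thick, then pale bristles) from 80 to 145 mm along +x; a collar 24 mm in diameter covers the last 12 mm at -x. Starts lying flat on the bench. May be absent.
- brush3_mid (a point): Flat glaze brush, blue round handle 20 mm in diameter, 160 mm long, about 70 g. Point on the handle's axis, mid-length, 12 mm above the bench as it lies; x runs towards the head. Head (brass ferrule 46 mm wide, 24 mm thick, then pale bristles) from 80 to 145 mm along +x; a collar 24 mm in diameter covers the last 12 mm at -x. Starts lying flat on the bench. May be absent.
- clipboard: Fixed dark board 170 (x) x 230 (y) x 18 mm, origin under its centre, with three pairs of spring clips 75 mm apart along y for handles that lie along x. A pair's two clips are centred 45 mm either side of the seat point, each 20 mm long in x: 70 mm are free between them for fingers, and the board's top lies 42 mm below the handle's axis there.
- seat1 (a point): Seat of the red clip pair, the end at the board's +y side (red patch and saddles). Point where the middle of a snapped-in handle lies, on the handle's axis, 60 mm above the bench; x is the lie of the handle. The steel fingers' humps, 9 mm above it, are 14 mm apart at rest; their flared tips end 25 mm above it. A push straight down of 10 to 20 N for both clips together snaps the handle in, on to fixed saddles.
- seat2 (a point): Seat of the yellow clip pair, the middle (yellow patch and saddles). Point where the middle of a snapped-in handle lies, on the handle's axis, 60 mm above the bench; x is the lie of the handle. The steel fingers' humps, 9 mm above it, are 14 mm apart at rest; their flared tips end 25 mm above it. A push straight down of 10 to 20 N for both clips together snaps the handle in, on to fixed saddles.
- seat3 (a point): Seat of the blue clip pair, the end at the board's -y side (blue patch and saddles). Point where the middle of a snapped-in handle lies, on the handle's axis, 60 mm above the bench; x is the lie of the handle. The steel fingers' humps, 9 mm above it, are 14 mm apart at rest; their flared tips end 25 mm above it. A push straight down of 10 to 20 N for both clips together snaps the handle in, on to fixed saddles.
- teacup: Blue ceramic cup, 60 mm wide, 60 mm tall, between rack and clip board. Bystander; origin at the centre of its foot.
- bowl: White bowl, 120 mm wide, 55 mm tall, behind. Bystander; origin at the centre of its foot.
- vase: Small unfired terracotta vase, 96 mm wide, 135 mm tall, beside the rack. Bystander; origin at the centre of its foot.
- glazejar: White glaze jar, 80 mm wide, 85 mm tall, far right. Bystander; origin at the centre of its foot.
There are look-alikes about, which are no part of the job. What is shaped like the part that bears brush3_mid but purple is not meant.

How it is judged (in metres and radians):
On the way, in this order (a step that is already met when the one before it is completed fails the run):
1. tube 1 stands fully down in hole 1 (z of tube1_mid in the frame of hole1 between 0.004 and 0.016 m and horizontal distance between tube1_mid and hole1 below 0.008 m and angle between tube1_mid's own z axis and vertical below 0.12 rad), for 0.2 s.
2. tube 2 stands fully down in hole 2 (z of tube2_mid in the frame of hole2 between 0.004 and 0.016 m and horizontal distance between tube2_mid and hole2 below 0.008 m and angle between tube2_mid's own z axis and vertical below 0.12 rad), for 0.2 s.
3. tube 3 stands fully down in hole 3 (z of tube3_mid in the frame of hole3 between 0.004 and 0.016 m and horizontal distance between tube3_mid and hole3 below 0.008 m and angle between tube3_mid's own z axis and vertical below 0.12 rad), for 0.2 s.
4. tube 4 stands fully down in hole 4 (z of tube4_mid in the frame of hole4 between 0.004 and 0.016 m and horizontal distance between tube4_mid and hole4 below 0.008 m and angle between tube4_mid's own z axis and vertical below 0.12 rad), for 0.2 s.
At the end, for the whole second after the job is handed in: Each tube present stands in its hole (centre 4-16 mm above the mouth, within 8 mm of the axis, upright to 0.12 rad); each brush present is snapped into its clips (mid-handle within 4 mm of the seat in height and sideways, 20 mm along, parallel to 0.08 rad) (all of step 1 and all of step 2 and all of step 3 and all of step 4 and x of brush1_mid in the frame of seat1 between -0.02 and 0.02 m and y of brush1_mid in the frame of seat1 between -0.004 and 0.004 m and z of brush1_mid in the frame of seat1 between -0.004 and 0.004 m and angle between the x axis of brush1_mid and the x axis of seat1, either way round below 0.08 rad and x of brush2_mid in the frame of seat2 between -0.02 and 0.02 m and y of brush2_mid in the frame of seat2 between -0.004 and 0.004 m and z of brush2_mid in the frame of seat2 between -0.004 and 0.004 m and angle between the x axis of brush2_mid and the x axis of seat2, either way round below 0.08 rad and x of brush3_mid in the frame of seat3 between -0.02 and 0.02 m and y of brush3_mid in the frame of seat3 between -0.004 and 0.004 m and z of brush3_mid in the frame of seat3 between -0.004 and 0.004 m and angle between the x axis of brush3_mid and the x axis of seat3, either way round below 0.08 rad); the robot touches nothing.
It fails at once if the teacup is pushed more than 30 mm away or knocked over (distance of teacup from where it was at the start of the episode above 0.03 m or angle between teacup's own z axis and vertical above 0.5 rad).
It fails at once if the bowl is pushed more than 30 mm away or knocked over (distance of bowl from where it was at the start of the episode above 0.03 m or angle between bowl's own z axis and vertical above 0.5 rad).
It fails at once if the vase is pushed more than 30 mm away or knocked over (distance of vase from where it was at the start of the episode above 0.03 m or angle between vase's own z axis and vertical above 0.5 rad).
It fails at once if the glazejar is pushed more than 30 mm away or knocked over (distance of glazejar from where it was at the start of the episode above 0.03 m or angle between glazejar's own z axis and vertical above 0.5 rad).
Of tube1, tube2, tube3, tube4 only 3 to 4 are there at a start; the rules pass over those that are not, and their reading is None.
Of brush1, brush2, brush3 only 2 to 3 are there at a start; the rules pass over those that are not, and their reading is None.
At some moment in a run one of brush1, brush2, brush3 may be knocked a few centimetres aside while the robot is not near it.
It also fails if it takes over 210 s, if anything falls off the work surface, if the arm or the gripper's body presses on something with over 40 N, if the wrist force passes 120 N, or if a joint passes its speed limit or range.

## Working session

There is one attempt and no reset: what is moved stays moved. The work goes in short steps, Python scripts to look and compute and a tool call to move; the robot and the scene stay as the last step left them, time stands still between calls to the robot, and variables do not carry over. Pictures are saved under pics/ and viewed, and the job is handed in when it is done.

Besides the shell and the picture viewer there is one more tool, called after ">>>" as name(argument=value, ...), one argument or row to a line, values as JSON. play_rows: Moves the arm, as the interface text tells. Its arguments: {"type":"object","properties":{"deltas":{"type":"array","items":{"type":"array","items":{"type":"number"}}}},"required":["deltas"]}

```bash
ls; mkdir -p pics
cat > h.py <<'E'
import numpy as np, cv2
from station import r
def save(name,fn,crop=None,scale=1):
    c=r.capture(name); p=c["pixels"][:,:,::-1].copy()
    if crop: x0,y0,x1,y1=crop; p=p[y0:y1,x0:x1]
    if scale!=1: p=cv2.resize(p,None,fx=scale,fy=scale,interpolation=cv2.INTER_CUBIC)
    cv2.imwrite("pics/"+fn,p); return c
E
python3 - <<'E'
from h import *
np.set_printoptions(precision=4,suppress=True)
s=r.sense(); print(s); print(r.pinch_z)
for n in ["scene","side","wrist"]:
    c=save(n,n+"0.png",scale=1.5)
    print(n,{k:v for k,v in c.items() if k!="pixels"})
E
```

```text
pics
{'time_s': 0.0, 'joints': array([ 14.8179,  22.0921,   0.3786,  -0.0286, -68.4123, -14.8162]), 'joint_velocities': array([ 0.0072,  0.0729, -0.0662, -0.0441, -0.0303,  0.0109]), 'effort': array([  0.0006, -39.0662,  18.7403,   4.22  ,   0.011 ,  -0.0002]), 'tcp_pos': array([0.6244, 0.    , 0.2214]), 'ee_rot': array([[-0.0002, -1.    , -0.0022],
       [-1.    ,  0.0002, -0.0001],
       [ 0.0001,  0.0022, -1.    ]]), 'wrist_force': array([ 0.1852, -0.2401, -0.358 ]), 'moment': array([ 0.0102, -0.0227, -0.0177]), 'gripper_width': 1.00259147373503}
0.0187
scene {'camera_matrix': array([[402.1946,   0.    , 258.1692],
       [  0.    , 402.1946, 186.5748],
       [  0.    ,   0.    ,   1.    ]]), 'R': array([[ 0.854 ,  0.5202,  0.0096],
       [ 0.3272, -0.5225, -0.7873],
       [-0.4046,  0.6755, -0.6164]]), 't': array([-0.4398, -0.0873,  1.362 ])}
side {'camera_matrix': array([[419.7414,   0.    , 250.1043],
       [  0.    , 419.7414, 188.1522],
       [  0.    ,   0.    ,   1.    ]]), 'R': array([[-0.9947, -0.1013,  0.0158],
       [-0.079 ,  0.659 , -0.748 ],
       [ 0.0654, -0.7453, -0.6635]]), 't': array([0.5124, 0.0844, 1.485 ])}
wrist {'camera_matrix': array([[290.0623,   0.    , 259.1548],
       [  0.    , 290.0623, 188.5466],
       [  0.    ,   0.    ,   1.    ]]), 'T_tool_cam': array([[-0.0004, -0.9558, -0.294 ,  0.0814],
       [ 1.    , -0.0004,  0.0001, -0.0007],
       [-0.0002, -0.294 ,  0.9558, -0.1633],
       [ 0.    ,  0.    ,  0.    ,  1.    ]])}
```

View pics/scene0.png

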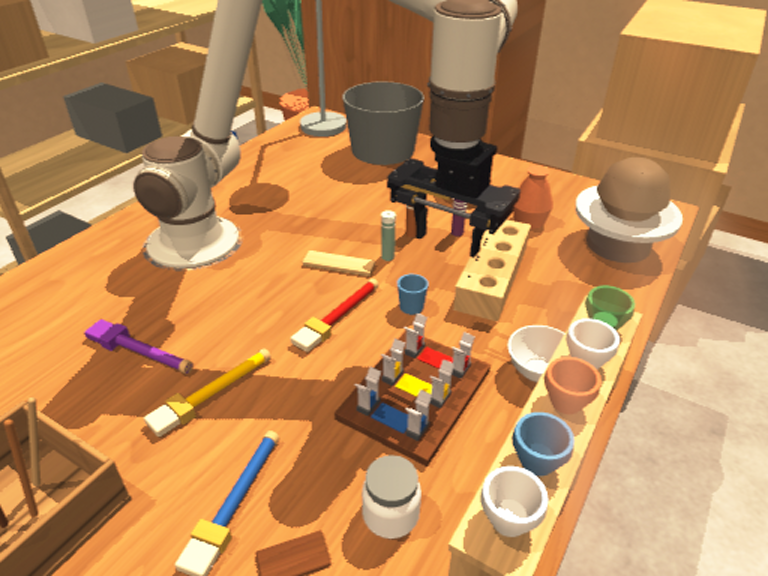

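View pics/side0.png

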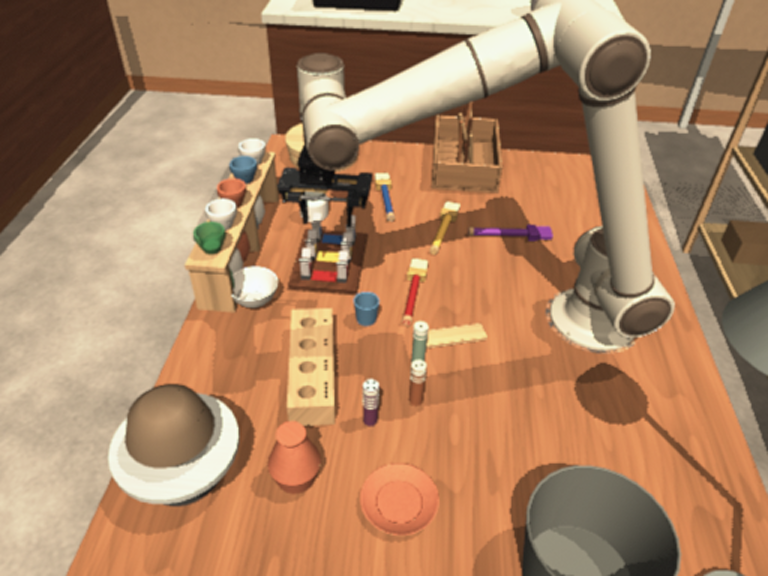

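View pics/wrist0.png

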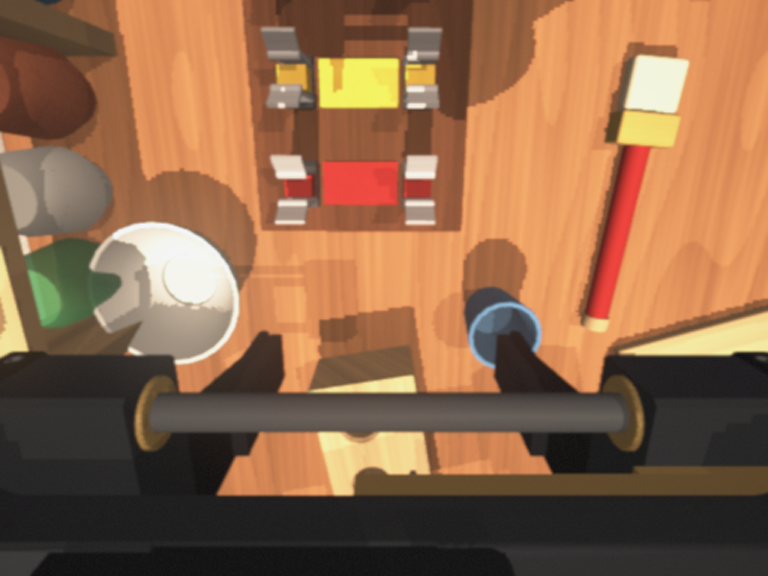

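Run:
```python
from h import *
np.set_printoptions(precision=4,suppress=True)
for n in ["scene","side"]:
    r.capture(n)
    for t in ["tube1_mid","tube2_mid","tube3_mid","tube4_mid","rack","brush1_mid","brush2_mid","brush3_mid","clipboard","teacup","bowl","vase","glazejar"]:
        print(n,t,[(np.round(d["centre"],3).tolist(),round(d["score"],2)) for d in r.spot_in(n,t)])
```

```text
scene tube1_mid [([0.413, 0.17, 0.066], 0.85)]
scene tube2_mid [([0.406, 0.279, 0.038], 0.61), ([0.733, -0.356, 0.077], 0.21)]
scene tube3_mid []
scene tube4_mid [([0.502, 0.338, 0.042], 0.64)]
scene rack [([0.637, 0.177, 0.062], 0.59)]
scene brush1_mid [([0.431, -0.09, 0.018], 0.6), ([0.501, 0.338, 0.039], 0.55), ([0.636, 0.179, 0.062], 0.46)]
scene brush2_mid [([0.362, -0.355, 0.022], 0.88)]
scene brush3_mid [([0.148, -0.304, 0.02], 0.98), ([0.542, -0.484, 0.025], 0.71)]
scene clipboard [([0.656, -0.15, 0.018], 0.56)]
scene teacup [([0.532, 0.054, 0.039], 0.72), ([0.79, 0.052, 0.035], 0.52)]
scene bowl [([0.789, 0.051, 0.03], 0.88)]
scene vase [([0.621, 0.458, 0.076], 0.75)]
scene glazejar [([0.734, -0.355, 0.079], 0.7)]
side tube1_mid [([0.405, 0.196, 0.073], 0.81)]
side tube2_mid [([0.402, 0.304, 0.074], 0.5), ([0.707, -0.304, 0.049], 0.43)]
side tube3_mid []
side tube4_mid [([0.488, 0.36, 0.074], 0.72)]
side rack [([0.618, 0.278, 0.058], 0.59), ([0.646, -0.099, 0.018], 0.54)]
side brush1_mid [([0.421, -0.058, 0.025], 0.8)]
side brush2_mid [([0.36, -0.33, 0.018], 0.64), ([0.643, -0.098, 0.017], 0.26)]
side brush3_mid [([0.144, -0.294, 0.017], 0.67), ([0.528, -0.462, 0.021], 0.48)]
side clipboard [([0.643, -0.096, 0.017], 0.85), ([0.42, -0.061, 0.023], 0.23)]
side teacup [([0.528, 0.074, 0.042], 0.74), ([0.528, -0.458, 0.023], 0.49)]
side bowl [([0.804, 0.008, 0.031], 0.76)]
side vase [([0.604, 0.506, 0.09], 0.69), ([0.806, 0.008, 0.033], 0.6), ([0.42, -0.06, 0.023], 0.21)]
side glazejar [([0.706, -0.306, 0.047], 0.69), ([0.645, -0.097, 0.016], 0.21)]
```

Run:
```python
from h import *
a=cv2.resize(r.capture("side")["pixels"][195:300,180:330,::-1],None,fx=5,fy=5,interpolation=cv2.INTER_CUBIC)
cv2.imwrite("pics/side_crop.png",a)
b=cv2.resize(r.capture("scene")["pixels"][100:220,230:380,::-1],None,fx=5,fy=5,interpolation=cv2.INTER_CUBIC)
cv2.imwrite("pics/scene_crop.png",b[:600])
```

```text
(no output)
```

View pics/side_crop.png

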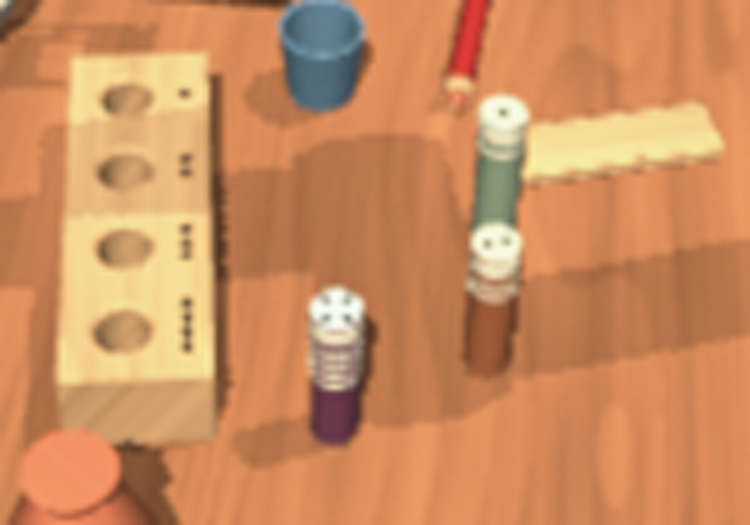

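View pics/scene_crop.png

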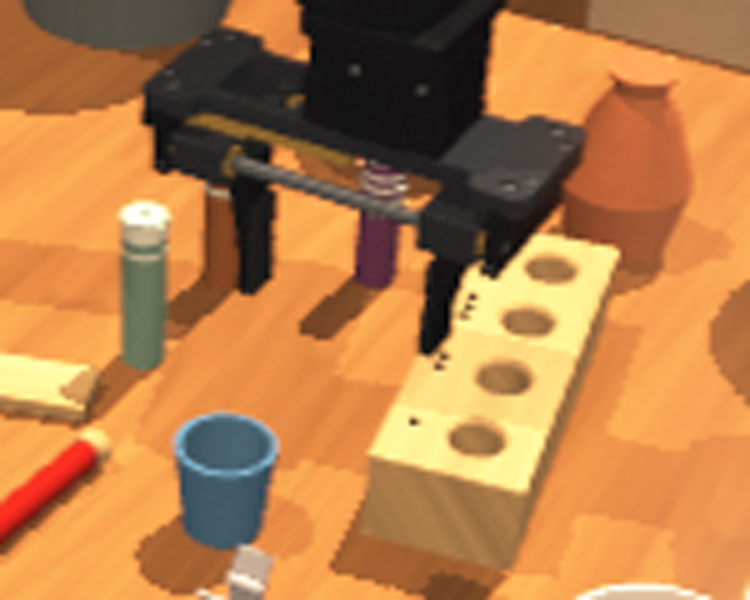

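```bash
cat >> h.py <<'E'
def plane(c,uv,z,R=None,t=None):
    R=c["R"] if R is None else R; t=c["t"] if t is None else t
    d=np.linalg.inv(c["camera_matrix"])@np.array([uv[0],uv[1],1.]); d=R.T@d; o=-R.T@t
    return o+d*(z-o[2])/d[2]
def wristpose(c,s):
    T=c["T_tool_cam"]; Rw=s["ee_rot"]@T[:3,:3]; o=s["ee_rot"]@T[:3,3]+s["tcp_pos"]
    return Rw.T,-Rw.T@o
E
python3 - <<'E'
from h import *
np.set_printoptions(precision=4,suppress=True)
c=r.capture("side")
for n,uv,z in [("t1",(280.6,217.6),.11),("t2",(279,243.6),.11),("t4",(247.4,257.4),.11),("h1",(205.4,215),.06),("h2",(205,229.4),.06),("h3",(204.8,244.6),.06),("h4",(204.6,261),.06)]:
    print(n,plane(c,uv,z))
c=r.capture("scene")
for n,uv,z in [("t1",(230+145/5,100+214/5),.11),("h1",(230+478/5,100+440/5),.06),("h2",(230+504/5,100+378/5),.06),("h3",(230+528/5,100+322/5),.06),("h4",(230+551/5,100+270/5),.06)]:
    print(n,plane(c,uv,z))
E
```

```text
t1 [0.4031 0.1837 0.11  ]
t2 [0.4027 0.29   0.11  ]
t4 [0.4887 0.3513 0.11  ]
h1 [0.6479 0.1511 0.06  ]
h2 [0.6376 0.2144 0.06  ]
h3 [0.6268 0.2764 0.06  ]
h4 [0.6159 0.3386 0.06  ]
t1 [0.4058 0.1822 0.11  ]
h1 [0.6539 0.144  0.06  ]
h2 [0.6426 0.2078 0.06  ]
h3 [0.6319 0.2702 0.06  ]
h4 [0.6216 0.333  0.06  ]
```

>>> play_rows(
  deltas=[
    [-11.6,5,-3.2,0,0,0,60],
    [-11.6,5,-3.2,0,0,0,60],
    [-11.6,5,-3.2,0,0,0,60],
    [-11.6,5,-3.2,0,0,0,60],
    [-11.6,5,-3.2,0,0,0,60],
    [-11.6,5,-3.2,0,0,0,60],
    [-11.6,5,-3.2,0,0,0,60],
    [-11.6,5,-3.2,0,0,0,60],
    [-11.6,5,-3.2,0,0,0,60],
    [-11.6,5,-3.2,0,0,0,60],
    [-11.6,5,-3.2,0,0,0,60],
  ],
)

```text
time_s: 2.85
tcp_pos: [0.5004, 0.2888, 0.3021]
ee_rot: [[-0.002, -1.0, -0.001], [-1.0, 0.002, -0.001], [0.001, 0.001, -1.0]]
wrist_force: [0.7, -0.2, -0.0]
gripper_width: 0.687
```

Run:
```python
from h import *
np.set_printoptions(precision=4,suppress=True)
s=r.sense(); print(s["tcp_pos"],s["ee_rot"])
save("wrist","wrist1.png",scale=1.5)
```

```text
[0.5004 0.2888 0.3021] [[-0.0018 -1.     -0.0007]
 [-1.      0.0018 -0.0006]
 [ 0.0006  0.0007 -1.    ]]
```

View pics/wrist1.png

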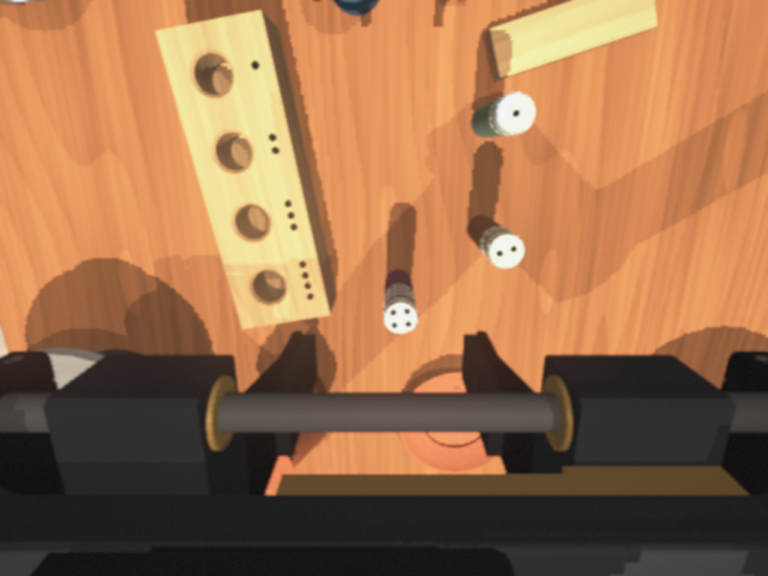

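Run:
```python
from h import *
np.set_printoptions(precision=4,suppress=True)
s=r.sense(); c=r.capture("wrist"); R,t=wristpose(c,s)
p=c["pixels"].astype(int)
m=((p.min(2)>170)&(p.max(2)-p.min(2)<50)).astype(np.uint8)
m=cv2.morphologyEx(m,cv2.MORPH_CLOSE,np.ones((5,5)))
n,l,st,ce=cv2.connectedComponentsWithStats(m[:235])
for i in range(1,n):
    if st[i,4]>150:
        cn=cv2.findContours((l==i).astype(np.uint8),cv2.RETR_EXTERNAL,cv2.CHAIN_APPROX_NONE)[0][0]
        print("cap",st[i],ce[i],plane(c,ce[i],.11,R,t), cv2.minEnclosingCircle(cn))
for nme,uv in [("h1",(213.5,75)),("h2",(235,152.5)),("h3",(252.5,222)),("h4",(269,287)),("c",(156,31)),("c",(262,11)),("c",(329,314)),("c",(243,329))]:
    print(nme,plane(c,np.array(uv)/1.5,.06,R,t))
x=cv2.resize(c["pixels"][20:220,95:225,::-1],None,fx=4.5,fy=4.5,interpolation=cv2.INTER_CUBIC)
x=cv2.resize(c["pixels"][5:225,95:225,::-1],None,fx=2.7,fy=2.7,interpolation=cv2.INTER_CUBIC)
cv2.imwrite("pics/rack1.png",x)
```

```text
cap [331  61  26  29 577] [343.1872  75.0641] [0.4045 0.181  0.11  ] ((342.6875, 75.125), 14.50831413269043)
cap [326 156  24  23 411] [337.2579 166.91  ] [0.403  0.2886 0.11  ] ((337.20635986328125, 166.8174591064453), 11.93295955657959)
cap [256 202  22  20 362] [266.6298 211.5138] [0.4912 0.3483 0.11  ] ((266.5, 211.5), 11.068072319030762)
h1 [0.6495 0.1469 0.06  ]
h2 [0.6379 0.21   0.06  ]
h3 [0.6282 0.2723 0.06  ]
h4 [0.618  0.3361 0.06  ]
c [0.6931 0.1136 0.06  ]
c [0.6041 0.0992 0.06  ]
c [0.5606 0.3644 0.06  ]
c [0.6479 0.3804 0.06  ]
```

View pics/rack1.png

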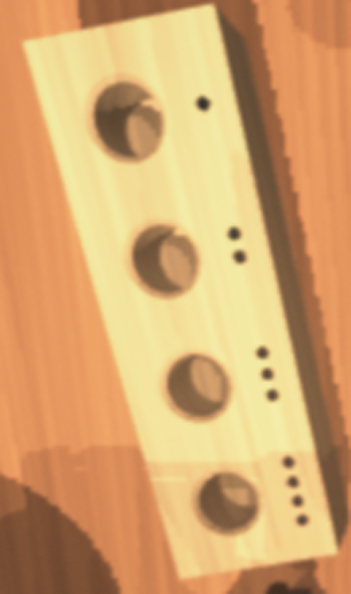

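>>> play_rows(
  deltas=[
    [4.31,3.84,2,0,0,0,60],
    [4.31,3.84,3,0,0,0,60],
    [4.31,3.84,4,0,0,0,60],
    [4.31,3.84,5,0,0,0,60],
    [4.31,3.84,6,0,0,0,60],
    [4.31,3.84,6,0,0,0,60],
    [4.31,3.84,7,0,0,0,60],
    [4.31,3.84,8,0,0,0,60],
    [4.31,3.84,9,0,0,0,60],
    [4.31,3.84,9.44,0,0,0,60],
    [4.31,3.84,9.44,0,0,0,60],
    [4.31,3.84,9.44,0,0,0,60],
  ],
)

```text
time_s: 4.15
tcp_pos: [0.4055, 0.1833, 0.0678]
ee_rot: [[0.0, -1.0, 0.002], [-1.0, -0.0, 0.001], [-0.001, -0.002, -1.0]]
wrist_force: [-0.8, -0.8, -0.1]
gripper_width: 0.69
```

Run:
```python
from h import *
print(r.sense()["tcp_pos"])
save("side","side1.png",(190,120,350,260),4)
```

```text
[0.40547758 0.18332742 0.06779989]
```

View pics/side1.png

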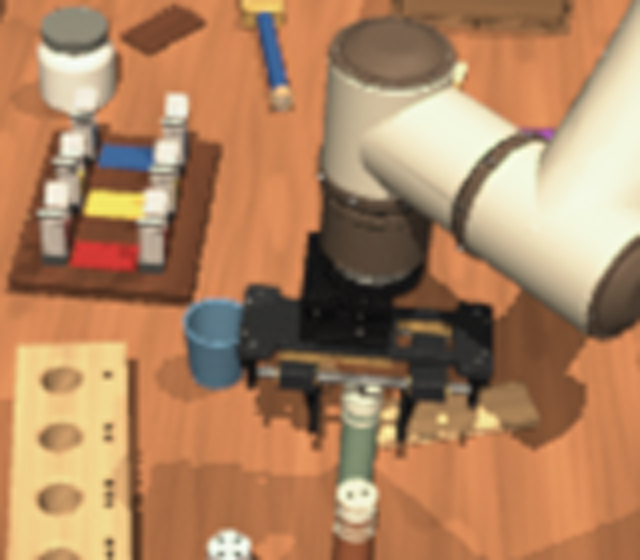

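>>> play_rows(
  deltas=[
    [0.09,0,0.05,0,0,0,60],
    [0.09,0,0.05,0,0,0,20],
    [0.09,0,0.05,0,0,0,20],
    [0.09,0,0.05,0,0,0,20],
    [0.09,0,0.05,0,0,0,20],
    [0.09,0,0.05,0,0,0,20],
    [0.09,0,0.05,0,0,0,20],
    [0.09,0,0.05,0,0,0,20],
  ],
)

```text
time_s: 5.0
tcp_pos: [0.404, 0.1801, 0.0654]
ee_rot: [[0.0, -1.0, -0.0], [-1.0, -0.0, -0.0], [0.0, 0.0, -1.0]]
wrist_force: [-0.7, 1.0, 1.7]
gripper_width: 0.342
```

Run:
```python
from h import *
s=r.sense()
print(s["tcp_pos"],s["gripper_width"],s["wrist_force"])
```

```text
[0.40398122 0.1800675  0.06537062] 0.3416893838795512 [-0.66566141  0.96915921  1.73240146]
```

>>> play_rows(
  deltas=[
    [0,0,-1.5,0,0,0,20],
    [0,0,-3,0,0,0,20],
    [0,0,-3.6,0,0,0,20],
    [0.3,-2,-3.6,0,0,0,20],
    [0.6,-4,-3.6,0,0,0,20],
    [0.9,-6,-3.6,0,0,0,20],
    [1.2,-8,-3.6,0,0,0,20],
    [1.38,-9.3,-3.6,0,0,0,20],
    [1.38,-9.81,-3.6,0,0,0,20],
    [1.38,-9.81,-3.6,0,0,0,20],
    [1.38,-9.81,-3.6,0,0,0,20],
    [1.38,-9.81,-3.6,0,0,0,20],
  ],
)

```text
time_s: 6.2
tcp_pos: [0.6481, 0.1456, 0.1552]
ee_rot: [[0.001, -1.0, -0.001], [-1.0, -0.001, -0.0], [0.0, 0.001, -1.0]]
wrist_force: [0.0, -0.8, -1.5]
gripper_width: 0.335
```

Run:
```python
from h import *
s=r.sense()
print(s["tcp_pos"],s["gripper_width"],s["wrist_force"])
save("side","side2.png",(170,110,330,250),4)
save("scene","scene2.png",(230,80,390,220),4)
```

```text
[0.64807352 0.14564875 0.15515765] 0.33523543462848254 [ 0.0370971  -0.75721884 -1.45395588]
```

View pics/side2.png

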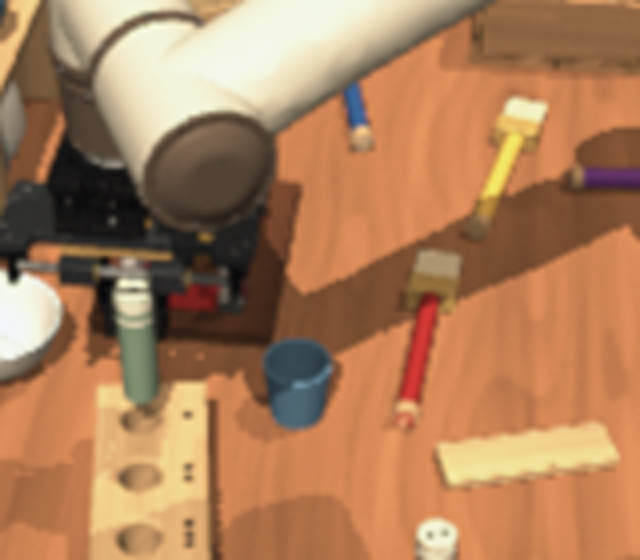

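View pics/scene2.png

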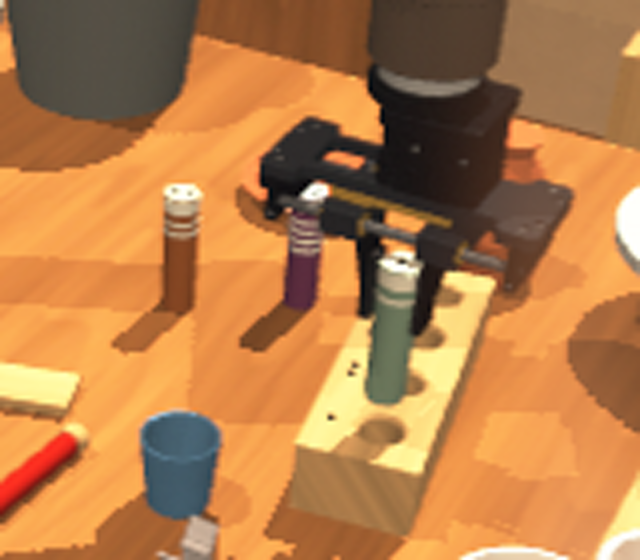

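>>> play_rows(
  deltas=[
    [0,-0.04,0.5,0,0,0,20],
    [0,-0.04,1,0,0,0,20],
    [0,-0.04,1.4,0,0,0,20],
    [0,-0.04,1.7,0,0,0,20],
    [0,-0.04,1.9,0,0,0,20],
    [0,-0.04,2.1,0,0,0,20],
    [0,-0.04,2.1,0,0,0,20],
  ],
)

```text
time_s: 7.0
tcp_pos: [0.6499, 0.1453, 0.1019]
ee_rot: [[-0.0, -1.0, -0.001], [-1.0, 0.0, -0.0], [0.0, 0.001, -1.0]]
wrist_force: [-0.7, 0.5, -0.8]
gripper_width: 0.339
```

>>> play_rows(
  deltas=[
    [0,0,0.2,0,0,0,20],
    [0,0,0.4,0,0,0,20],
    [0,0,0.6,0,0,0,20],
    [0,0,0.75,0,0,0,20],
    [0,0,0.84,0,0,0,20],
    [0,0,0.84,0,0,0,20],
  ],
)

```text
time_s: 7.6
tcp_pos: [0.65, 0.1454, 0.0813]
ee_rot: [[-0.0, -1.0, -0.001], [-1.0, 0.0, -0.0], [0.0, 0.001, -1.0]]
wrist_force: [0.3, 0.8, -1.8]
gripper_width: 0.34
```

>>> play_rows(
  deltas=[
    [0,0,0,0,0,0,55],
    [0,0,0,0,0,0,55],
    [0,0,0,0,0,0,55],
    [0,0,-1.5,0,0,0,55],
    [0,0,-3.2,0,0,0,58],
    [0,0,-3.4,0,0,0,60],
    [-1.1,1.9,-3.4,0,0,0,60],
    [-2.2,3.8,-3.4,0,0,0,60],
    [-3.3,5.7,-3.4,0,0,0,60],
    [-4.4,7.6,-3.4,0,0,0,60],
    [-5.5,9.5,-3.4,0,0,0,60],
    [-5.73,9.88,-3.4,0,0,0,60],
  ],
)

```text
time_s: 8.8
tcp_pos: [0.4009, 0.2896, 0.1673]
ee_rot: [[0.001, -1.0, 0.0], [-1.0, -0.001, 0.001], [-0.001, -0.0, -1.0]]
wrist_force: [0.7, -0.2, 0.4]
gripper_width: 0.69
```

>>> play_rows(
  deltas=[
    [0,0,0,0,0,0,60],
    [0,0,0.3,0,0,0,60],
    [0,0,1,0,0,0,60],
    [0,0,2,0,0,0,60],
    [0,0,3,0,0,0,60],
    [0,0,4,0,0,0,60],
    [0,0,4.02,0,0,0,60],
    [0,0,4.02,0,0,0,60],
  ],
)

```text
time_s: 9.6
tcp_pos: [0.404, 0.2882, 0.066]
ee_rot: [[-0.001, -1.0, -0.0], [-1.0, 0.001, -0.001], [0.001, 0.0, -1.0]]
wrist_force: [-0.0, 0.7, -0.6]
gripper_width: 0.693
```

Run:
```python
from h import *
s=r.sense()
print(s["tcp_pos"],s["gripper_width"],s["wrist_force"])
save("side","side3.png",(170,120,330,300),3.3)
save("scene","scene3.png",(230,80,390,220),4)
```

```text
[0.40402666 0.28823121 0.06597557] 0.6927994579632079 [-0.01303569  0.65085214 -0.64443091]
```

View pics/side3.png

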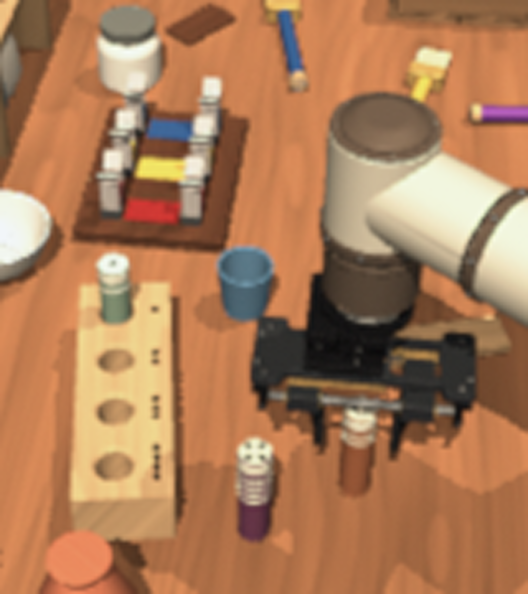

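View pics/scene3.png

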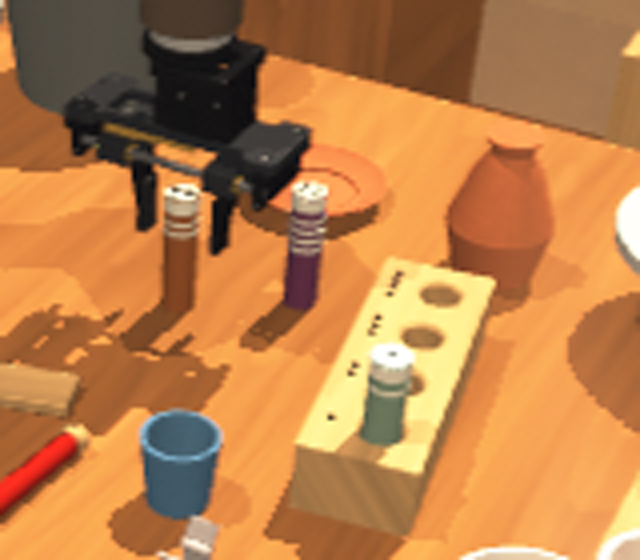

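>>> play_rows(
  deltas=[
    [0,0,0,0,0,0,20],
    [0,0,0,0,0,0,20],
    [0,0,0,0,0,0,20],
    [0,0,0,0,0,0,20],
    [0,0,0,0,0,0,20],
    [0,0,0,0,0,0,20],
    [0,0,0,0,0,0,20],
  ],
)

```text
time_s: 10.4
tcp_pos: [0.4032, 0.2889, 0.0665]
ee_rot: [[0.0, -1.0, 0.0], [-1.0, -0.0, 0.0], [-0.0, -0.0, -1.0]]
wrist_force: [-0.6, -0.5, 2.6]
gripper_width: 0.338
```

>>> play_rows(
  deltas=[
    [0,0,-1.5,0,0,0,20],
    [0,0,-3,0,0,0,20],
    [0,0,-3.6,0,0,0,20],
    [0.6,-2,-3.6,0,0,0,20],
    [1.3,-4,-3.6,0,0,0,20],
    [2,-6,-3.6,0,0,0,20],
    [2.6,-7.9,-3.6,0,0,0,20],
    [3.1,-9.1,-3.6,0,0,0,20],
    [3.16,-9.4,-3.6,0,0,0,20],
    [3.16,-9.4,-3.6,0,0,0,20],
    [3.16,-9.4,-3.6,0,0,0,20],
  ],
)

```text
time_s: 11.5
tcp_pos: [0.637, 0.2099, 0.1555]
ee_rot: [[0.0, -1.0, -0.002], [-1.0, -0.0, -0.001], [0.001, 0.002, -1.0]]
wrist_force: [0.0, 0.5, -1.3]
gripper_width: 0.337
```

Run:
```python
from h import *
s=r.sense()
print(s["tcp_pos"],s["gripper_width"],s["wrist_force"])
save("side","side4.png",(170,110,330,250),4)
```

```text
[0.63695615 0.20991465 0.15551029] 0.33715717537580087 [ 0.02761325  0.50902334 -1.25813282]
```

View pics/side4.png

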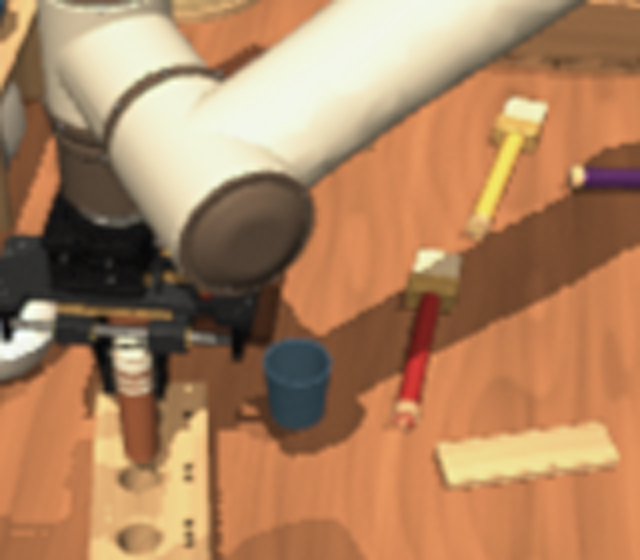

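>>> play_rows(
  deltas=[
    [0,-0.06,0.5,0,0,0,20],
    [0,-0.06,1,0,0,0,20],
    [0,-0.06,1.4,0,0,0,20],
    [0,-0.06,1.7,0,0,0,20],
    [0,-0.06,1.9,0,0,0,20],
    [0,-0.06,2.1,0,0,0,20],
    [0,-0.06,2.1,0,0,0,20],
  ],
)

```text
time_s: 12.25
tcp_pos: [0.6394, 0.2096, 0.1029]
ee_rot: [[-0.0, -1.0, -0.001], [-1.0, 0.0, -0.001], [0.001, 0.001, -1.0]]
wrist_force: [-0.2, 0.0, -1.6]
gripper_width: 0.337
```

>>> play_rows(
  deltas=[
    [0,0,0.2,0,0,0,20],
    [0,0,0.4,0,0,0,20],
    [0,0,0.6,0,0,0,20],
    [0,0,0.75,0,0,0,20],
    [0,0,0.84,0,0,0,20],
    [0,0,0.84,0,0,0,20],
  ],
)

```text
time_s: 12.85
tcp_pos: [0.6395, 0.2096, 0.0823]
ee_rot: [[-0.0, -1.0, -0.001], [-1.0, 0.0, -0.0], [0.0, 0.001, -1.0]]
wrist_force: [0.7, 0.9, -1.3]
gripper_width: 0.337
```

>>> play_rows(
  deltas=[
    [0,0,0,0,0,0,55],
    [0,0,0,0,0,0,55],
    [0,0,0,0,0,0,55],
    [0,0,-1.5,0,0,0,55],
    [0,0,-3.2,0,0,0,58],
    [0,0,-3.4,0,0,0,60],
    [-1.4,1.5,-3.4,0,0,0,60],
    [-2.8,3,-3.4,0,0,0,60],
    [-4.2,4.5,-3.4,0,0,0,60],
    [-5.55,5.93,-3.4,0,0,0,60],
    [-5.55,5.93,-3.4,0,0,0,60],
  ],
)

```text
time_s: 13.95
tcp_pos: [0.4881, 0.352, 0.1684]
ee_rot: [[0.006, -1.0, 0.0], [-1.0, -0.006, 0.001], [-0.001, -0.0, -1.0]]
wrist_force: [0.9, 0.8, -0.9]
gripper_width: 0.693
```

>>> play_rows(
  deltas=[
    [0,0,0.3,0,0,0,60],
    [0,0,1,0,0,0,60],
    [0,0,2,0,0,0,60],
    [0,0,3,0,0,0,60],
    [0,0,4,0,0,0,60],
    [0,0,4.02,0,0,0,60],
    [0,0,4.02,0,0,0,60],
  ],
)

```text
time_s: 14.65
tcp_pos: [0.4924, 0.3475, 0.067]
ee_rot: [[-0.001, -1.0, -0.0], [-1.0, 0.001, -0.001], [0.001, 0.0, -1.0]]
wrist_force: [-0.5, -0.0, 0.8]
gripper_width: 0.692
```

Run:
```python
from h import *
s=r.sense()
print(s["tcp_pos"],s["gripper_width"],s["wrist_force"])
save("side","side5.png",(170,120,330,300),3.3)
save("scene","scene5.png",(230,80,390,220),4)
```

```text
[0.492417   0.34754674 0.06698325] 0.6920466238007278 [-0.54745325 -0.03220957  0.83909683]
```

View pics/side5.png

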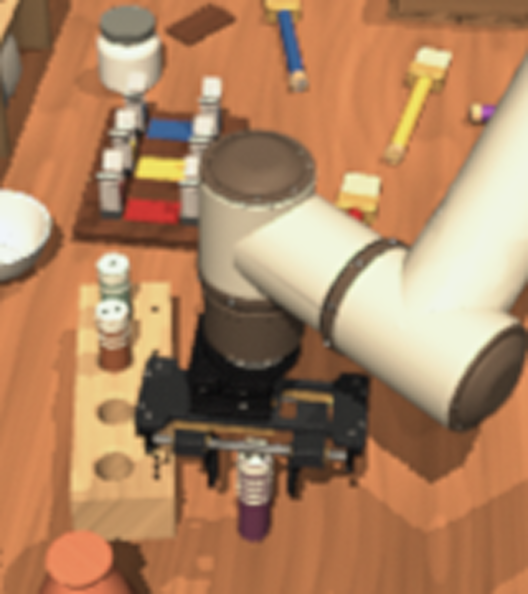

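View pics/scene5.png

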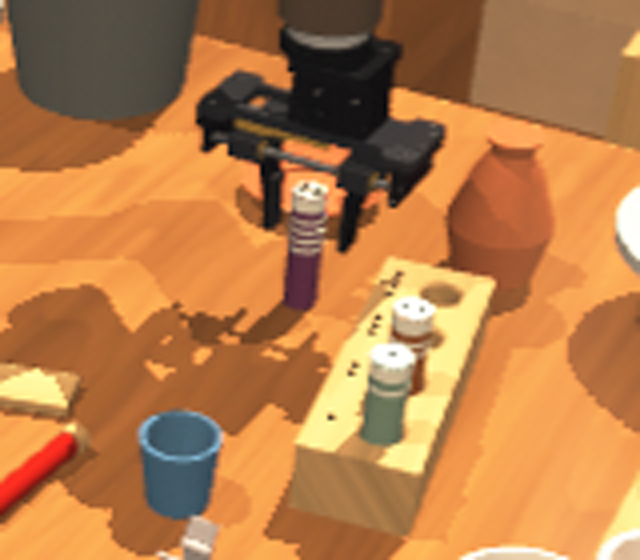

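>>> play_rows(
  deltas=[
    [0,0,0,0,0,0,20],
    [0,0,0,0,0,0,20],
    [0,0,0,0,0,0,20],
    [0,0,0,0,0,0,20],
    [0,0,0,0,0,0,20],
    [0,0,0,0,0,0,20],
    [0,0,0,0,0,0,20],
  ],
)

```text
time_s: 15.45
tcp_pos: [0.4915, 0.3486, 0.0675]
ee_rot: [[0.0, -1.0, 0.0], [-1.0, -0.0, 0.0], [-0.0, -0.0, -1.0]]
wrist_force: [-0.1, 0.2, 2.2]
gripper_width: 0.334
```

>>> play_rows(
  deltas=[
    [0,0,-1.5,0,0,0,20],
    [0,0,-3,0,0,0,20],
    [0,0,-3.6,0,0,0,20],
    [0.2,-1.5,-3.6,0,0,0,20],
    [0.4,-3,-3.6,0,0,0,20],
    [0.49,-4.3,-3.6,0,0,0,20],
    [0.49,-5.02,-3.6,0,0,0,20],
    [0.49,-5.02,-3.6,0,0,0,20],
    [0.49,-5.02,-3.6,0,0,0,20],
  ],
)

```text
time_s: 16.35
tcp_pos: [0.6164, 0.3358, 0.156]
ee_rot: [[-0.001, -1.0, -0.002], [-1.0, 0.001, -0.001], [0.001, 0.002, -1.0]]
wrist_force: [0.2, -0.5, -1.2]
gripper_width: 0.339
```

Run:
```python
from h import *
s=r.sense()
print(s["tcp_pos"],s["gripper_width"],s["wrist_force"])
save("side","side6.png",(170,130,330,270),4)
```

```text
[0.61642013 0.3357904  0.15600795] 0.3388301926171038 [ 0.20131242 -0.4904255  -1.17566582]
```

View pics/side6.png

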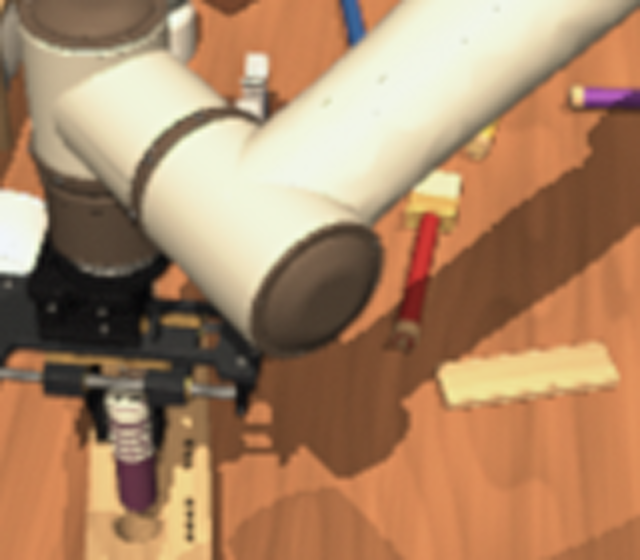

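>>> play_rows(
  deltas=[
    [0,-0.06,0.5,0,0,0,20],
    [0,-0.06,1,0,0,0,20],
    [0,-0.06,1.4,0,0,0,20],
    [0,-0.06,1.7,0,0,0,20],
    [0,-0.06,1.9,0,0,0,20],
    [0,-0.06,2.1,0,0,0,20],
    [0,-0.06,2.1,0,0,0,20],
  ],
)

```text
time_s: 17.1
tcp_pos: [0.6182, 0.3361, 0.104]
ee_rot: [[-0.0, -1.0, -0.001], [-1.0, 0.0, -0.001], [0.001, 0.001, -1.0]]
wrist_force: [0.0, 0.5, -1.3]
gripper_width: 0.337
```

>>> play_rows(
  deltas=[
    [0,0,0.2,0,0,0,20],
    [0,0,0.4,0,0,0,20],
    [0,0,0.6,0,0,0,20],
    [0,0,0.75,0,0,0,20],
    [0,0,0.84,0,0,0,20],
    [0,0,0.84,0,0,0,20],
  ],
)

```text
time_s: 17.7
tcp_pos: [0.6183, 0.3361, 0.0833]
ee_rot: [[-0.0, -1.0, -0.001], [-1.0, 0.0, -0.001], [0.001, 0.001, -1.0]]
wrist_force: [0.0, 0.0, -1.0]
gripper_width: 0.339
```

>>> play_rows(
  deltas=[
    [0,0,0,0,0,0,55],
    [0,0,0,0,0,0,55],
    [0,0,0,0,0,0,55],
    [0,0,-1.5,0,0,0,55],
    [0,0,-3.2,0,0,0,58],
    [0,0,-5,0,0,0,60],
    [2,0.5,-7,0,0,0,60],
    [4,1,-8.7,0,0,0,60],
    [6,1.5,-8.7,0,0,0,60],
    [8,2,-8.7,0,0,0,60],
    [10,2.7,-8.7,0,0,0,60],
    [12,2.7,-8.7,0,0,0,60],
  ],
)

```text
time_s: 18.9
tcp_pos: [0.5546, 0.0713, 0.3021]
ee_rot: [[0.001, -1.0, 0.002], [-1.0, -0.001, 0.001], [-0.001, -0.002, -1.0]]
wrist_force: [1.8, -0.1, -0.4]
gripper_width: 0.69
```

>>> play_rows(
  deltas=[
    [2,0,0,0,0,0,60],
    [3.8,0,0,0,0,0,60],
    [3.8,0,0,0,0,0,60],
    [3.8,0,0,0,0,0,60],
    [3.8,0,0,0,0,0,60],
  ],
)

```text
time_s: 19.4
tcp_pos: [0.5558, -0.0215, 0.3007]
ee_rot: [[0.001, -1.0, 0.001], [-1.0, -0.001, 0.0], [-0.0, -0.001, -1.0]]
wrist_force: [-0.3, -0.7, 0.2]
gripper_width: 0.69
```

Run:
```python
from h import *
s=r.sense()
print(s["tcp_pos"],s["gripper_width"],s["wrist_force"])
save("wrist","wrist7.png",None,1.5)
save("side","side7.png",(170,110,330,300),3.1)
np.savez("w7.npz",pos=s["tcp_pos"],rot=s["ee_rot"])
```

```text
[ 0.55582531 -0.02152831  0.3007397 ] 0.6903132882629945 [-0.26139972 -0.73878504  0.24647068]
```

View pics/wrist7.png

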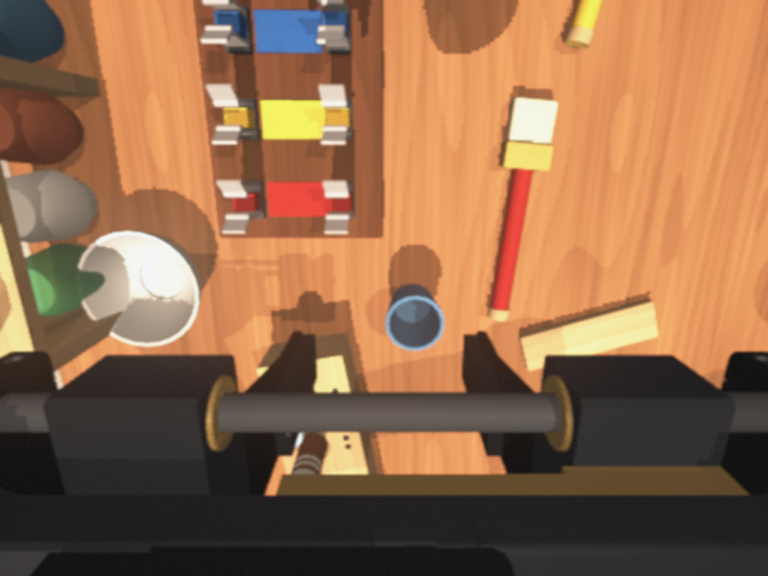

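View pics/side7.png

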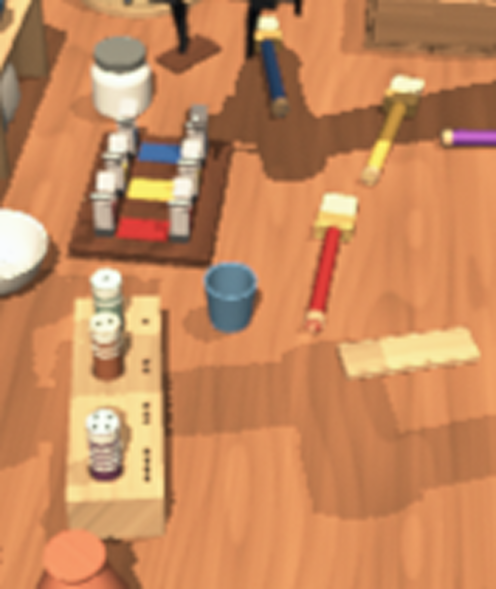

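>>> play_rows(
  deltas=[
    [2,0,0,0,0,0,60],
    [4,0,0,0,0,0,60],
    [5,0,0,0,0,0,60],
    [5,0,0,0,0,0,60],
    [5,0,0,0,0,0,60],
  ],
)

```text
time_s: 20.0
tcp_pos: [0.5559, -0.1464, 0.3002]
ee_rot: [[0.0, -1.0, -0.0], [-1.0, -0.0, 0.0], [-0.0, 0.0, -1.0]]
wrist_force: [0.3, 0.5, -0.2]
gripper_width: 0.689
```

Run:
```python
from h import *
s=r.sense()
print(s["tcp_pos"])
save("wrist","wrist8.png",None,1.5)
np.savez("w8.npz",pos=s["tcp_pos"],rot=s["ee_rot"])
```

```text
[ 0.55594877 -0.146416    0.30024777]
```

View pics/wrist8.png

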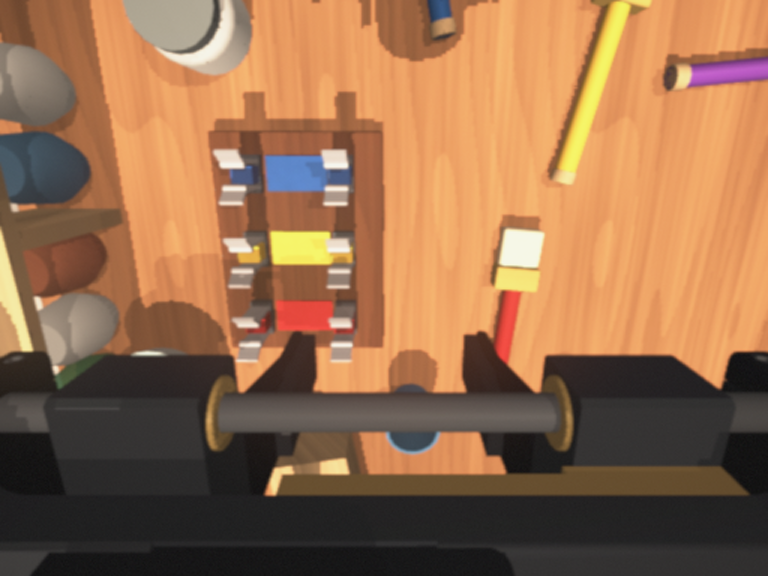

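Run:
```python
from h import *
np.set_printoptions(precision=4,suppress=True)
s=r.sense(); c=r.capture("wrist"); R,t=wristpose(c,s)
P=lambda u,v,z: plane(c,(u/1.5,v/1.5),z,R,t)
for q in [(210,132),(382,131),(382,346),(234,347)]: print("corner",P(*q,.018))
hsv=cv2.cvtColor(c["pixels"],cv2.COLOR_RGB2HSV)
for n,lo,hi,x0,x1 in [("red",(0,190,80),(5,255,255),100,256),("yel",(25,150,60),(32,255,255),100,256),("blue",(100,120,60),(120,255,255),100,256)]:
    m=cv2.inRange(hsv,lo,hi); m[:, :x0]=0; m[:,x1:]=0; m[235:]=0; m[:85]=0
    k,l,st,ce=cv2.connectedComponentsWithStats(m)
    for i in range(1,k):
        if st[i,4]>25: 
            x,y,w,h,a=st[i]
            print(n,st[i],ce[i],plane(c,(x+w/2-.5,y+h/2-.5),.018,R,t), plane(c,ce[i],.05,R,t))
x=cv2.resize(c["pixels"][80:245,135:265,::-1],None,fx=3.6,fy=3.6,interpolation=cv2.INTER_CUBIC)
cv2.imwrite("pics/clip8.png",x)
```

```text
corner [ 0.7298 -0.2427  0.018 ]
corner [ 0.5632 -0.2438  0.018 ]
corner [ 0.564  -0.0159  0.018 ]
corner [ 0.7302 -0.0145  0.018 ]
yel [181 154  41  21 298] [203.1443 166.4463] [ 0.6477 -0.1302  0.018 ] [ 0.6383 -0.1336  0.05  ]
blue [178 104  40  22 808] [196.8911 114.5582] [ 0.6485 -0.2055  0.018 ] [ 0.6428 -0.2069  0.05  ]
```

View pics/clip8.png

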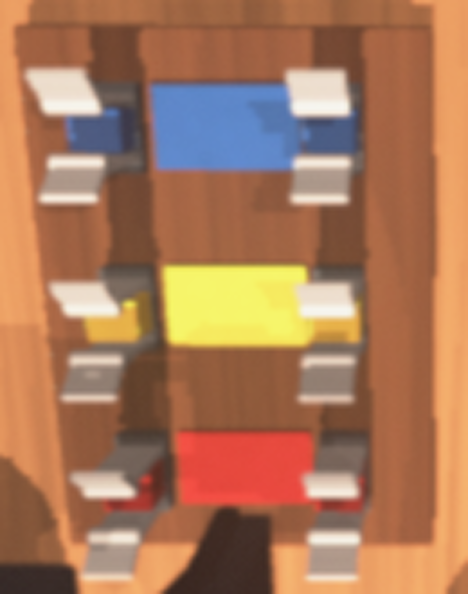

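Run:
```python
from h import *
np.set_printoptions(precision=4,suppress=True)
s=r.sense(); c=r.capture("wrist"); R,t=wristpose(c,s)
def Q(u,v,z=.085): return plane(c,(135+(u+.5)/3.6-.5,80+(v+.5)/3.6-.5),z,R,t)
for n,pts in {"blue":[(57,70),(70,202),(315,70),(319,203)],"yel":[(79,284),(88,401),(323,284),(326,401)],"red":[(99,473),(108,578),(332,474),(333,578)]}.items():
    a=np.array([Q(*p) for p in pts]); print(n,a[:,:2].round(4).tolist(),a.mean(0))
```

```text
blue [[0.6924, -0.227], [0.6926, -0.1817], [0.603, -0.2272], [0.6032, -0.1815]] [ 0.6478 -0.2044  0.085 ]
yel [[0.6925, -0.1518], [0.6937, -0.1067], [0.6027, -0.152], [0.6031, -0.1068]] [ 0.648  -0.1293  0.085 ]
red [[0.6923, -0.0773], [0.6931, -0.0321], [0.6017, -0.077], [0.6027, -0.0323]] [ 0.6475 -0.0547  0.085 ]
```

>>> play_rows(
  deltas=[
    [-2,2,0,0,0,0,60],
    [-4,4,0,0,0,0,60],
    [-4.8,4,0,0,0,0,60],
    [-4.8,4,0,0,0,0,60],
    [-4.8,4,0,0,0,0,60],
  ],
)

```text
time_s: 20.65
tcp_pos: [0.4553, -0.0253, 0.3014]
ee_rot: [[0.005, -1.0, 0.002], [-1.0, -0.005, 0.001], [-0.001, -0.002, -1.0]]
wrist_force: [0.0, -1.0, -1.2]
gripper_width: 0.69
```

```bash
cat >> h.py <<'E'
HS={"red":[((0,170,60),(6,255,255)),((174,170,60),(180,255,255))],"yel":[((22,150,60),(34,255,255))],"blue":[((100,130,40),(122,255,255))]}
def brush(c,s,col,roi,z=.012,save=None):
    R,t=wristpose(c,s)
    hsv=cv2.cvtColor(c["pixels"],cv2.COLOR_RGB2HSV); m=0
    for lo,hi in HS[col]: m=m|cv2.inRange(hsv,lo,hi)
    k=np.zeros_like(m); x0,y0,x1,y1=roi; k[y0:y1,x0:x1]=1; m=m*k
    n,l,st,ce=cv2.connectedComponentsWithStats(m); i=1+np.argmax(st[1:,4])
    v,u=np.nonzero(l==i)
    P=np.array([plane(c,(a,b),z,R,t)[:2] for a,b in zip(u,v)])
    mu=P.mean(0); w,V=np.linalg.eigh(np.cov((P-mu).T)); d=V[:,1]; q=(P-mu)@d
    if save:
        im=c["pixels"][:,:,::-1].copy(); im[l==i]=(0,255,0); cv2.imwrite("pics/"+save,cv2.resize(im,None,fx=1.5,fy=1.5))
    return dict(mean=mu,dir=d,lo=q.min(),hi=q.max(),len=np.ptp(q),p_lo=mu+d*q.min(),p_hi=mu+d*q.max(),w=np.sqrt(w[0]*12),bbox=st[i])
E
python3 - <<'E'
from h import *
np.set_printoptions(precision=4,suppress=True)
s=r.sense(); c=r.capture("wrist"); print(s["tcp_pos"])
b=brush(c,s,"red",(250,0,512,235),save="w9.png"); print(b)
b=brush(c,s,"red",(250,0,512,235),z=.018); print(b)
E
```

```text
[ 0.4553 -0.0253  0.3014]
{'mean': array([ 0.4288, -0.012 ]), 'dir': array([0.0868, 0.9962]), 'lo': np.float64(-0.07089379301070602), 'hi': np.float64(0.07771803145801141), 'len': np.float64(0.14861182446871743), 'p_lo': array([ 0.4227, -0.0826]), 'p_hi': array([0.4356, 0.0654]), 'w': np.float64(0.018155962491364013), 'bbox': array([ 267,  116,   21,   92, 1052], dtype=int32)}
{'mean': array([ 0.4292, -0.0132]), 'dir': array([0.0868, 0.9962]), 'lo': np.float64(-0.06995422032748393), 'hi': np.float64(0.07668801548269576), 'len': np.float64(0.14664223581017968), 'p_lo': array([ 0.4231, -0.0829]), 'p_hi': array([0.4358, 0.0632]), 'w': np.float64(0.017915337104146892), 'bbox': array([ 267,  116,   21,   92, 1052], dtype=int32)}
```

View pics/w9.png

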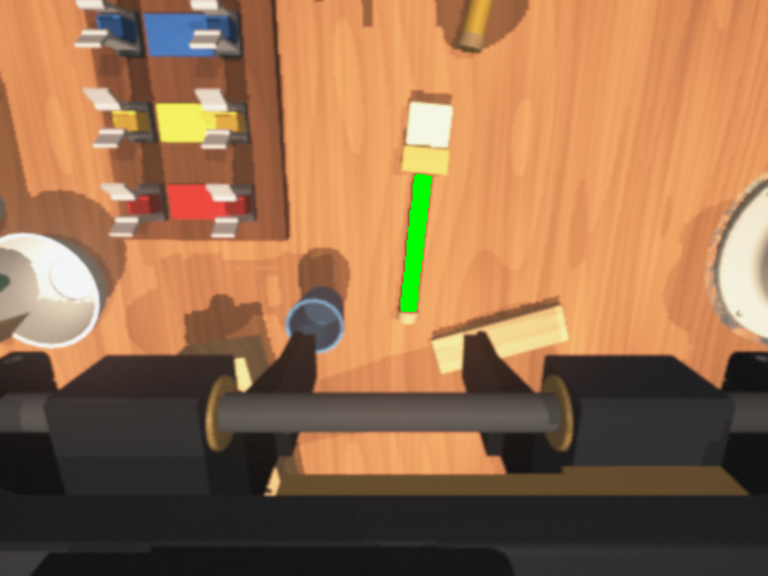

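>>> play_rows(
  deltas=[
    [-0.9,1.04,2,0,0,1,50],
    [-0.9,1.04,4,0,0,1,50],
    [-0.9,1.04,6,0,0,1,50],
    [-0.9,1.04,8,0,0,1,50],
    [-0.9,1.04,9,0,0,1,50],
    [-0.9,1.04,10,0,0,1,50],
    [-0.9,1.04,10,0,0,1,50],
    [-0.9,1.04,10,0,0,1,50],
  ],
)

```text
time_s: 21.5
tcp_pos: [0.4307, -0.005, 0.0505]
ee_rot: [[-0.088, -0.996, -0.001], [-0.996, 0.088, -0.001], [0.001, 0.0, -1.0]]
wrist_force: [-0.6, -0.1, -0.3]
gripper_width: 0.575
```

Run:
```python
from h import *
s=r.sense()
print(s["tcp_pos"],s["ee_rot"],s["gripper_width"])
save("side","side10.png",(210,120,350,260),4)
save("wrist","w10.png")
```

```text
[ 0.43072814 -0.00503071  0.0504927 ] [[-8.77339940e-02 -9.96143791e-01 -5.41501357e-04]
 [-9.96143667e-01  8.77343588e-02 -6.91330313e-04]
 [ 7.36172673e-04  4.78759977e-04 -9.99999614e-01]] 0.5754705713011776
```

View pics/side10.png

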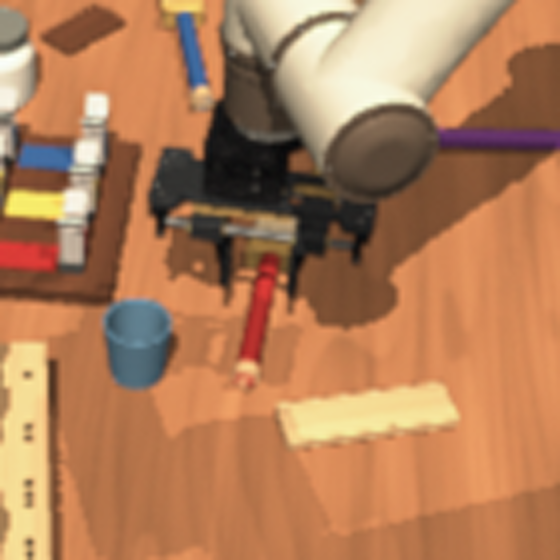

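View pics/w10.png

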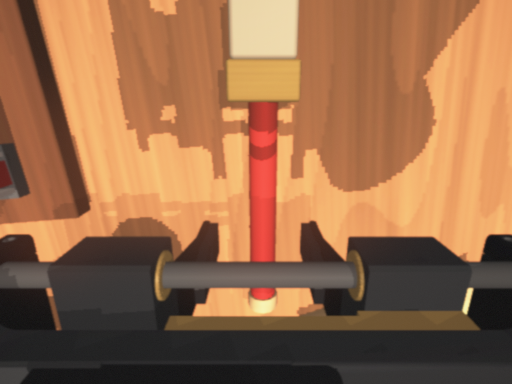

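>>> play_rows(
  deltas=[
    [-0.05,0,0.7,0,0,0,50],
    [-0.05,0,1.3,0,0,0,50],
    [-0.05,0,1.7,0,0,0,50],
    [-0.05,0,1.84,0,0,0,50],
    [-0.05,0,1.84,0,0,0,10],
    [-0.05,0,1.84,0,0,0,10],
    [-0.05,0,1.84,0,0,0,10],
    [-0.05,0,1.84,0,0,0,10],
    [-0.05,0,1.84,0,0,0,10],
    [-0.05,0,1.84,0,0,0,10],
    [-0.05,0,1.84,0,0,0,10],
    [-0.05,0,1.84,0,0,0,10],
  ],
)

```text
time_s: 22.8
tcp_pos: [0.43, -0.0033, 0.0048]
ee_rot: [[-0.087, -0.996, 0.0], [-0.996, 0.087, 0.0], [-0.0, -0.0, -1.0]]
wrist_force: [-1.4, 0.1, 4.6]
gripper_width: 0.215
```

>>> play_rows(
  deltas=[
    [0,0,-1.5,0,0,0,10],
    [0,0,-3,0,0,0.5,10],
    [0,0,-4.5,0,0,2,10],
    [0,0,-5.8,0,0,3.5,10],
    [0,-0.8,-5.8,0,0,5,10],
    [0.2,-1.6,-5.8,0,0,6.5,10],
    [0.3,-2.4,-5.8,0,0,8,10],
    [0.4,-3.2,-5.8,0,0,9.5,10],
    [0.6,-4,-5.8,0,0,11,10],
    [0.7,-4.8,-5.8,0,0,12.5,10],
    [0.8,-5.6,-5.8,0,0,14,10],
    [0.9,-6.4,-5.8,0,0,15.5,10],
  ],
)

```text
time_s: 24.0
tcp_pos: [0.5876, -0.04, 0.1486]
ee_rot: [[-0.992, -0.125, -0.001], [-0.125, 0.992, 0.0], [0.001, 0.0, -1.0]]
wrist_force: [-0.2, 0.1, 0.4]
gripper_width: 0.218
```

Run:
```python
from h import *
s=r.sense()
print(s["tcp_pos"],s["ee_rot"],s["gripper_width"],s["joints"])
save("scene","s11.png",None,1.5)
```

```text
[ 0.58760877 -0.04000427  0.1485637 ] [[-9.92165808e-01 -1.24919183e-01 -1.48546210e-03]
 [-1.24919407e-01  9.92166890e-01  5.86323159e-05]
 [ 1.46650201e-03  2.43736023e-04 -9.99998895e-01]] 0.21783823896502363 [ 1.18370340e+01  2.21500886e+01 -1.06877876e+01 -2.46692762e-02
 -5.72447380e+01 -9.46475725e+01]
```

View pics/s11.png

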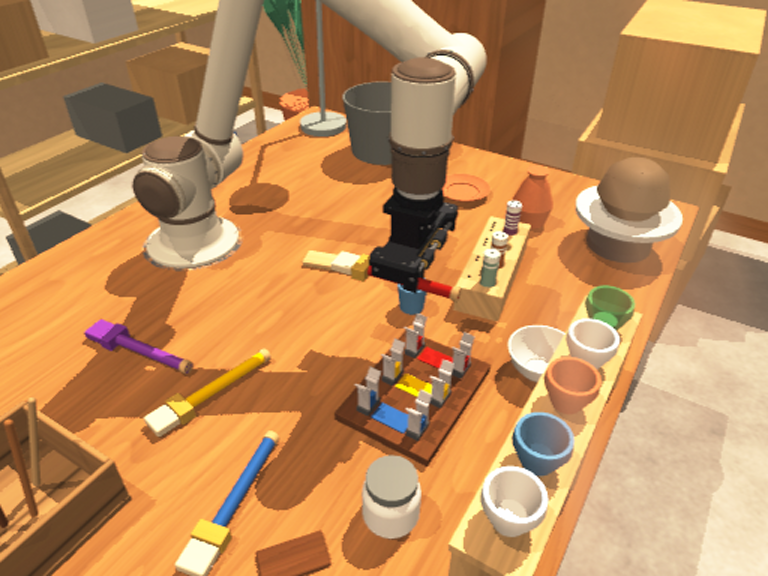

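>>> play_rows(
  deltas=[
    [-1,-0.4,0,0,0,1,10],
    [-2,-0.8,0,0,0,1.5,10],
    [-2.31,-0.9,0,0,0,1.5,10],
    [-2.31,-0.9,0,0,0,1.5,10],
    [-2.31,-0.9,0,0,0,1.5,10],
    [-2.31,-0.9,0,0,0,1.5,10],
  ],
)

```text
time_s: 24.65
tcp_pos: [0.6464, -0.0542, 0.1495]
ee_rot: [[-1.0, -0.001, -0.001], [-0.001, 1.0, 0.0], [0.001, 0.0, -1.0]]
wrist_force: [0.8, 0.5, -0.2]
gripper_width: 0.219
```

Run:
```python
from h import *
np.set_printoptions(precision=4,suppress=True)
s=r.sense()
print(s["tcp_pos"],s["ee_rot"],s["gripper_width"],s["wrist_force"],s["moment"])
save("scene","s12.png",(210,130,370,270),4)
save("side","sd12.png",(130,80,290,220),4)
save("wrist","w12.png",None,1.5)
```

```text
[ 0.6464 -0.0542  0.1495] [[-1.     -0.0008 -0.0008]
 [-0.0008  1.      0.0002]
 [ 0.0008  0.0002 -1.    ]] 0.21936225870515622 [ 0.8071  0.5027 -0.1643] [-0.0148 -0.1456 -0.0285]
```

View pics/s12.png

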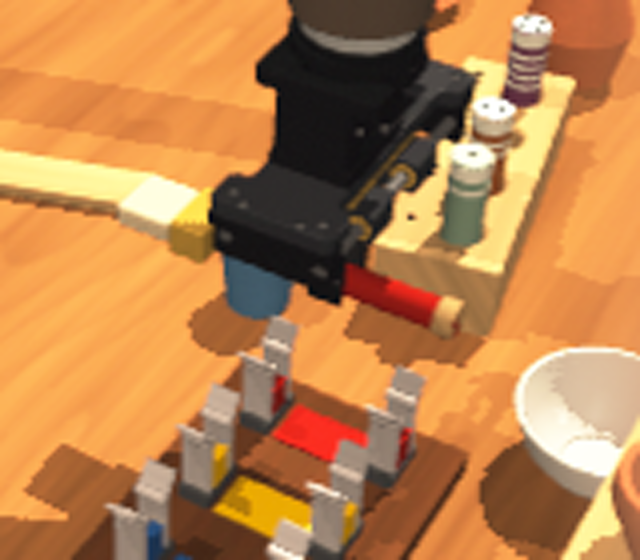

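View pics/sd12.png

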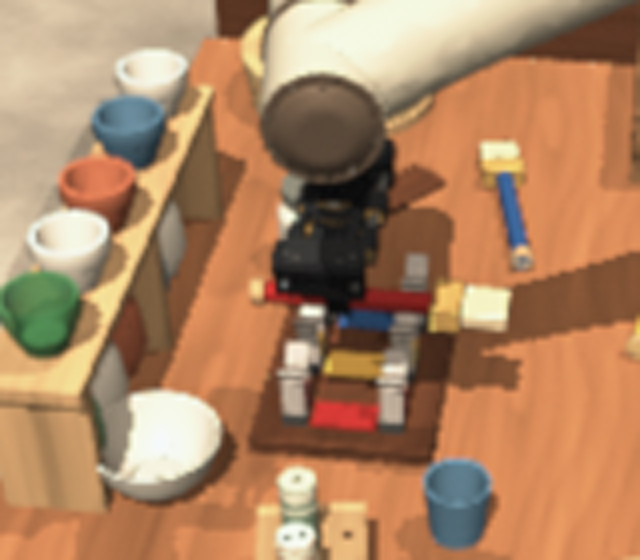

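View pics/w12.png

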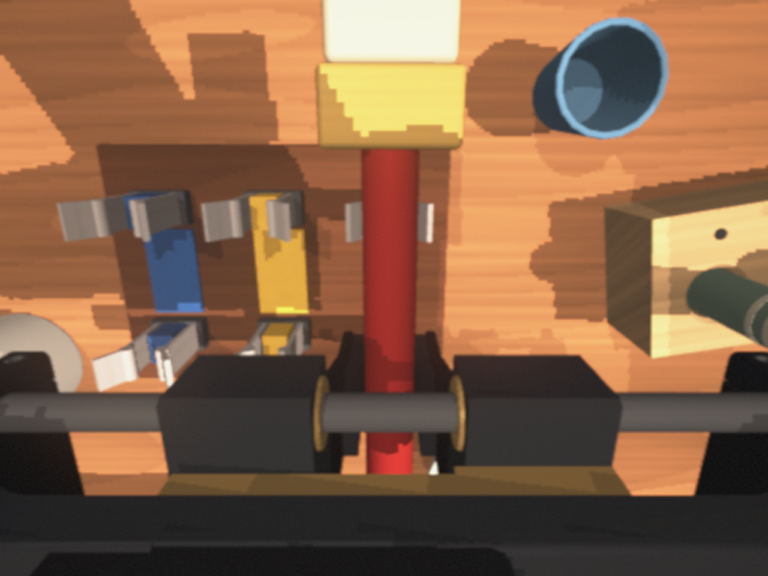

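>>> play_rows(
  deltas=[
    [-0.04,0,0.8,0,0,0,10],
    [-0.04,0,1.6,0,0,0,10],
    [-0.04,0,2.2,0,0,0,10],
    [-0.04,0,2.6,0,0,0,10],
    [-0.04,0,2.8,0,0,0,10],
    [-0.04,0,2.8,0,0,0,10],
  ],
)

```text
time_s: 25.4
tcp_pos: [0.6482, -0.0545, 0.0792]
ee_rot: [[-1.0, -0.0, -0.001], [-0.0, 1.0, -0.0], [0.001, -0.0, -1.0]]
wrist_force: [-0.4, 0.6, -0.8]
gripper_width: 0.216
```

Run:
```python
from h import *
np.set_printoptions(precision=4,suppress=True)
s=r.sense()
print(s["tcp_pos"],s["ee_rot"],s["gripper_width"],s["wrist_force"],s["moment"])
save("scene","s13.png",(210,130,370,270),4)
save("side","sd13.png",(130,80,290,220),4)
```

```text
[ 0.6482 -0.0545  0.0792] [[-1.     -0.0001 -0.0007]
 [-0.0001  1.     -0.0002]
 [ 0.0007 -0.0002 -1.    ]] 0.21640942928955229 [-0.4423  0.5923 -0.7595] [-0.0232 -0.1487  0.0166]
```

View pics/s13.png

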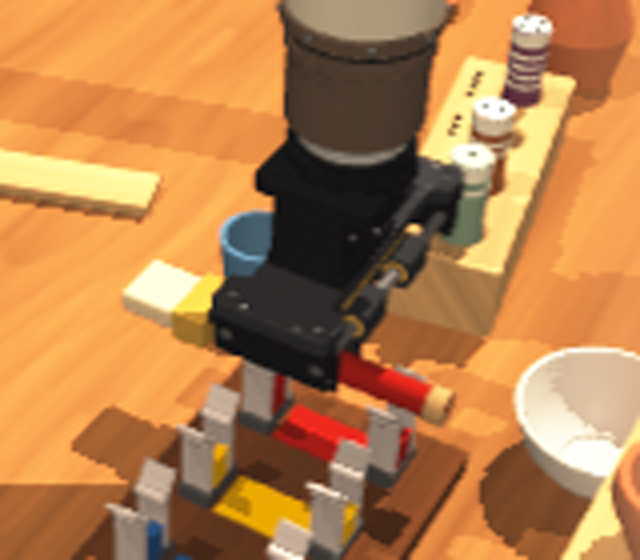

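View pics/sd13.png

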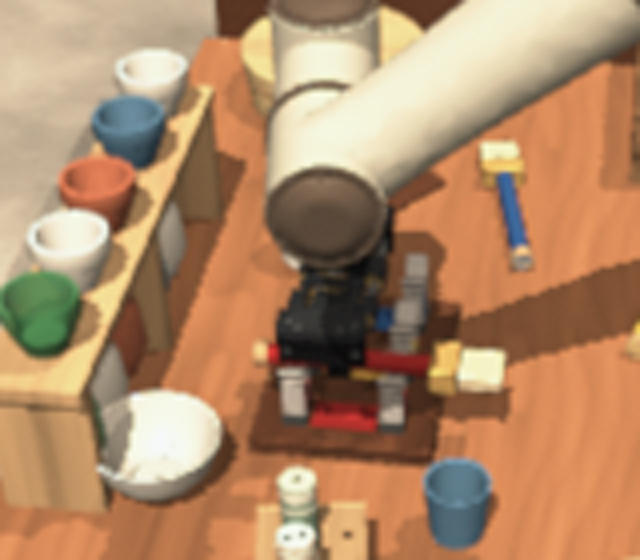

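>>> play_rows(
  deltas=[
    [0,0,0.15,0,0,0,10],
    [0,0,0.3,0,0,0,10],
    [0,0,0.45,0,0,0,10],
    [0,0,0.6,0,0,0,10],
    [0,0,0.6,0,0,0,10],
  ],
)

```text
time_s: 26.0
tcp_pos: [0.65, -0.0547, 0.0684]
ee_rot: [[-1.0, -0.002, 0.004], [-0.002, 1.0, -0.001], [-0.004, -0.001, -1.0]]
wrist_force: [-2.7, 1.0, 12.5]
gripper_width: 0.221
```

>>> play_rows(
  deltas=[
    [0,0,0.1,0,0,0,10],
    [0,0,0.2,0,0,0,10],
    [0,0,0.3,0,0,0,10],
    [0,0,0.3,0,0,0,10],
  ],
)

```text
time_s: 26.4
tcp_pos: [0.652, -0.0545, 0.0615]
ee_rot: [[-1.0, -0.002, 0.009], [-0.002, 1.0, -0.001], [-0.009, -0.001, -1.0]]
wrist_force: [0.4, 0.0, 9.8]
gripper_width: 0.223
```

>>> play_rows(
  deltas=[
    [0,0,0.1,0,0,0,10],
    [0,0,0.2,0,0,0,10],
    [0,0,0.3,0,0,0,10],
    [0,0,0.3,0,0,0,10],
  ],
)

```text
time_s: 26.8
tcp_pos: [0.6501, -0.0545, 0.0527]
ee_rot: [[-1.0, -0.002, 0.004], [-0.002, 1.0, -0.001], [-0.004, -0.001, -1.0]]
wrist_force: [-1.7, 0.8, 13.5]
gripper_width: 0.217
```

Run:
```python
from h import *
np.set_printoptions(precision=4,suppress=True)
s=r.sense()
print(s["tcp_pos"],s["ee_rot"],s["gripper_width"],s["wrist_force"],s["moment"])
save("scene","s14.png",(210,130,370,270),4)
save("side","sd14.png",(130,80,290,220),4)
```

```text
[ 0.6501 -0.0545  0.0527] [[-1.     -0.0015  0.0039]
 [-0.0015  1.     -0.0008]
 [-0.0039 -0.0008 -1.    ]] 0.21746285656268197 [-1.685   0.7721 13.4971] [0.2743 0.5893 0.0282]
```

View pics/s14.png

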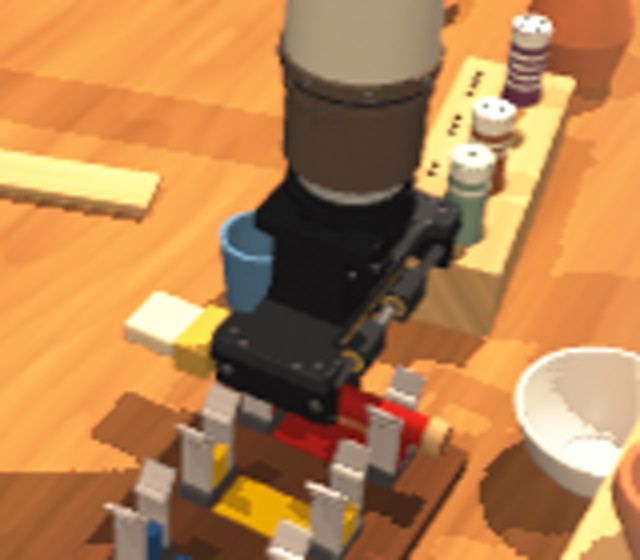

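View pics/sd14.png

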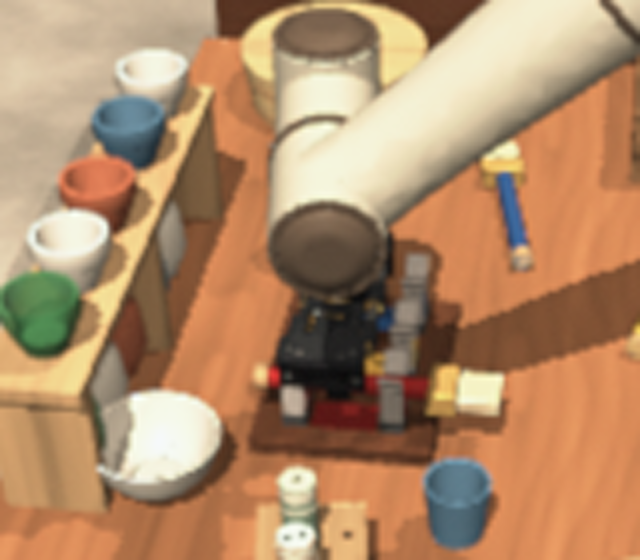

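>>> play_rows(
  deltas=[
    [0,0,0.15,0,0,0,10],
    [0,0,0.2,0,0,0,10],
    [0,0,0.2,0,0,0,10],
  ],
)

```text
time_s: 27.2
tcp_pos: [0.6502, -0.0545, 0.0525]
ee_rot: [[-1.0, -0.003, 0.005], [-0.003, 1.0, -0.002], [-0.005, -0.002, -1.0]]
wrist_force: [-10.4, 3.4, 32.8]
gripper_width: 0.22
```

>>> play_rows(
  deltas=[
    [0,0,-0.1,0,0,0,40],
    [0,0,-0.1,0,0,0,40],
    [0,0,-0.1,0,0,0,40],
    [0,0,-0.1,0,0,0,40],
    [0,0,-1.5,0,0,0,40],
    [0,0,-3.5,0,0,0,40],
    [0,0,-5,0,0,0,40],
    [0,0,-6,0,0,0,40],
    [0,0,-6,0,0,0,40],
  ],
)

```text
time_s: 28.1
tcp_pos: [0.6507, -0.0546, 0.1987]
ee_rot: [[-1.0, -0.0, 0.008], [-0.0, 1.0, 0.0], [-0.008, -0.0, -1.0]]
wrist_force: [-0.3, 0.4, 0.4]
gripper_width: 0.457
```

Run:
```python
from h import *
np.set_printoptions(precision=4,suppress=True)
s=r.sense()
print(s["tcp_pos"],s["wrist_force"])
save("scene","s15.png",(210,130,370,270),4)
save("side","sd15.png",(130,80,290,220),4)
save("wrist","w15.png",None,1.5)
```

```text
[ 0.6507 -0.0546  0.1987] [-0.2755  0.4038  0.3813]
```

View pics/s15.png

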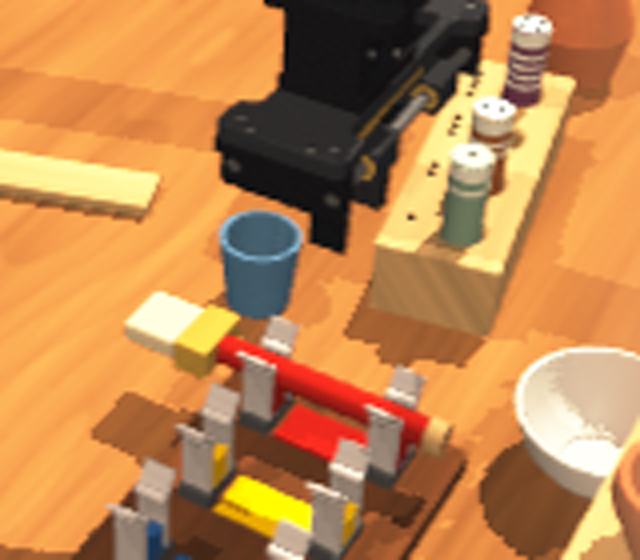

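View pics/w15.png

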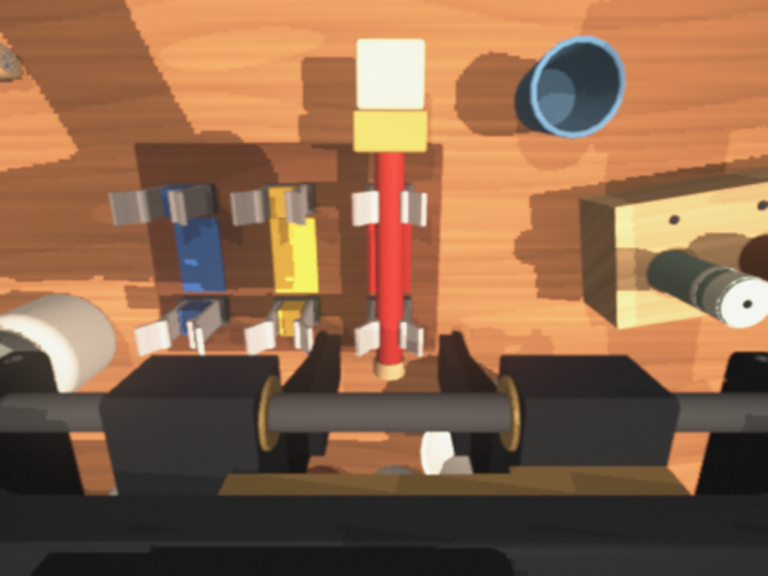

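Run:
```python
from h import *
np.set_printoptions(precision=4,suppress=True)
s=r.sense(); c=r.capture("wrist"); R,t=wristpose(c,s)
for z in (.06,.055,.065):
    print(z,plane(c,(390/1.5,152/1.5),z,R,t),plane(c,(389.5/1.5,361/1.5),z,R,t))
hsv=cv2.cvtColor(r.capture("side")["pixels"],cv2.COLOR_RGB2HSV)
```

```text
0.06 [ 0.5686 -0.0539  0.06  ] [ 0.7193 -0.0542  0.06  ]
0.055 [ 0.5686 -0.0539  0.055 ] [ 0.7219 -0.0542  0.055 ]
0.065 [ 0.5686 -0.0539  0.065 ] [ 0.7168 -0.0543  0.065 ]
```

>>> play_rows(
  deltas=[
    [0,0,-2,0,0,0,60],
    [1.2,-1.1,-4,0,0,-1.6,60],
    [2.4,-2.2,-4,0,0,-3.2,60],
    [3.6,-3.4,-4,0,0,-4.8,60],
    [4.8,-4.5,-4,0,0,-6.4,60],
    [6,-5.6,-4,0,0,-8,60],
    [7.2,-6.8,-4,0,0,-9.6,60],
    [8.4,-7.9,-4,0,0,-11.2,60],
    [9.6,-9,-4,0,0,-12.8,60],
    [10.8,-10,-4,0,0,-14.4,60],
    [11.2,-10.2,-4,0,0,-14.4,60],
    [11.2,-10.2,-4,0,0,-14.4,60],
  ],
)

```text
time_s: 29.55
tcp_pos: [0.3671, -0.3099, 0.2937]
ee_rot: [[-0.313, -0.95, -0.002], [-0.95, 0.313, 0.001], [-0.0, 0.002, -1.0]]
wrist_force: [0.0, 0.1, 1.0]
gripper_width: 0.685
```

>>> play_rows(
  deltas=[
    [0,0,0,0,0,0,60],
    [0,0,0,0,0,0,60],
  ],
)

```text
time_s: 29.75
tcp_pos: [0.3694, -0.3089, 0.2941]
ee_rot: [[-0.308, -0.951, -0.001], [-0.951, 0.308, 0.0], [-0.0, 0.001, -1.0]]
wrist_force: [-1.2, 0.2, -0.4]
gripper_width: 0.691
```

Run:
```python
from h import *
np.set_printoptions(precision=4,suppress=True)
s=r.sense(); print(s["tcp_pos"],s["ee_rot"])
c=save("wrist","w16.png",None,1.5)
```

```text
[ 0.3694 -0.3089  0.2941] [[-0.3083 -0.9513 -0.0005]
 [-0.9513  0.3083  0.0004]
 [-0.0002  0.0006 -1.    ]]
```

View pics/w16.png

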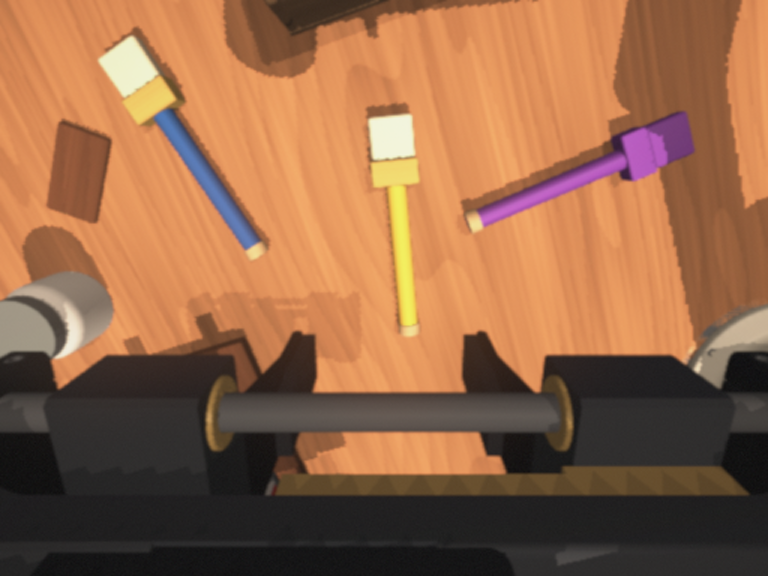

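Run:
```python
from h import *
np.set_printoptions(precision=4,suppress=True)
s=r.sense(); c=r.capture("wrist"); 
b=brush(c,s,"yel",(240,126,300,235),save="w17.png"); print(b)
b=brush(c,s,"blue",(100,60,190,180)); print(b)
R,t=wristpose(c,s)
for q in [(398,187),(408,325),(162,116),(250,247)]: print(plane(c,(q[0]/1.5,q[1]/1.5),.012,R,t))
```

```text
{'mean': array([ 0.3641, -0.2793]), 'dir': array([0.2139, 0.9769]), 'lo': np.float64(-0.07015183171752738), 'hi': np.float64(0.07726524754463056), 'len': np.float64(0.14741707926215794), 'p_lo': array([ 0.3491, -0.3478]), 'p_hi': array([ 0.3806, -0.2038]), 'w': np.float64(0.015451873854858711), 'bbox': array([260, 126,  18,  91, 890], dtype=int32)}
{'mean': array([ 0.5392, -0.4678]), 'dir': array([-0.1866,  0.9824]), 'lo': np.float64(-0.017217540643776737), 'hi': np.float64(0.025607241894504505), 'len': np.float64(0.042824782538281245), 'p_lo': array([ 0.5424, -0.4847]), 'p_hi': array([ 0.5344, -0.4426]), 'w': np.float64(0.010769358123812418), 'bbox': array([104,  74,  23,  29, 200], dtype=int32)}
[ 0.3473 -0.3486  0.012 ]
[ 0.382  -0.2029  0.012 ]
[ 0.5423 -0.4818  0.012 ]
[ 0.513  -0.3377  0.012 ]
```

View pics/w17.png

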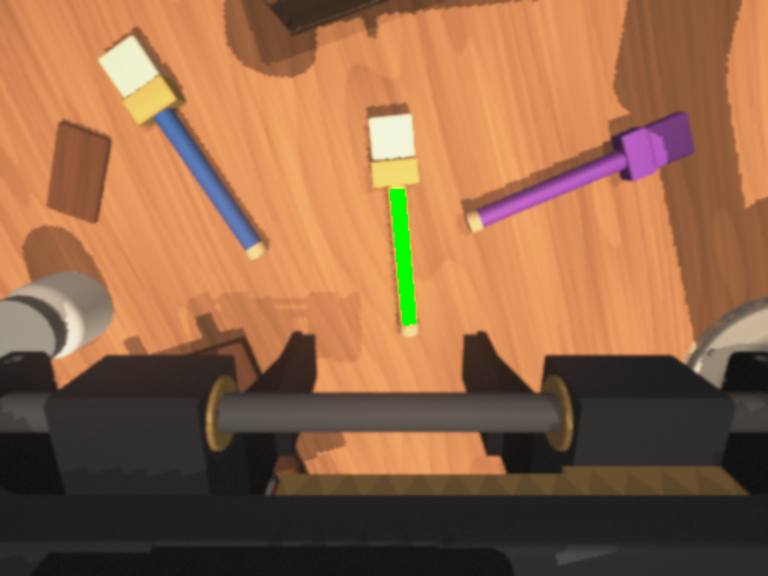

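>>> play_rows(
  deltas=[
    [-1.44,0.6,2,0,0,-1.12,50],
    [-1.44,0.6,4,0,0,-1.12,50],
    [-1.44,0.6,6,0,0,-1.12,50],
    [-1.44,0.6,8,0,0,-1.12,50],
    [-1.44,0.6,9.3,0,0,-1.12,50],
    [-1.44,0.6,9.76,0,0,-1.12,50],
    [-1.44,0.6,9.76,0,0,-1.12,50],
    [-1.44,0.6,9.76,0,0,-1.12,50],
  ],
)

```text
time_s: 30.65
tcp_pos: [0.3665, -0.2706, 0.0509]
ee_rot: [[-0.214, -0.977, 0.001], [-0.977, 0.214, -0.001], [0.0, -0.001, -1.0]]
wrist_force: [-0.1, -0.1, -0.1]
gripper_width: 0.574
```

Run:
```python
from h import *
s=r.sense()
print(s["tcp_pos"],s["ee_rot"],s["gripper_width"])
c=save("wrist","w18.png")
R,t=wristpose(c,s)
b=brush(c,s,"yel",(240,60,290,262)); print(b)
```

```text
[ 0.36647473 -0.27059367  0.05091589] [[-2.13554330e-01 -9.76930929e-01  7.12560283e-04]
 [-9.76931112e-01  2.13553966e-01 -5.53330971e-04]
 [ 3.88396065e-04 -8.14288535e-04 -9.99999593e-01]] 0.573559350659544
{'mean': array([ 0.36695535, -0.26432197]), 'dir': array([0.26328456, 0.96471822]), 'lo': np.float64(-0.04809847871824958), 'hi': np.float64(0.03478378430249491), 'len': np.float64(0.08288226302074449), 'p_lo': array([ 0.35429176, -0.31072345]), 'p_hi': array([ 0.37611338, -0.23076542]), 'w': np.float64(0.016621595114792442), 'bbox': array([ 250,  158,   23,  104, 1522], dtype=int32)}
```

View pics/w18.png

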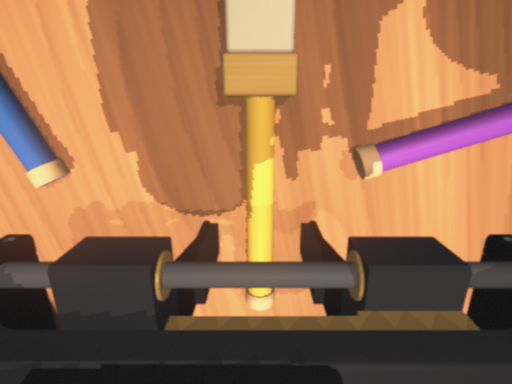

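Yellow handle lies centred between the fingers (260,190) and parallel to the tool. Grasp it.

>>> play_rows(
  deltas=[
    [0,0,0.7,0,0,0,50],
    [0,0,1.3,0,0,0,50],
    [0,0,1.7,0,0,0,50],
    [0,0,1.85,0,0,0,50],
    [0,0,1.85,0,0,0,10],
    [0,0,1.85,0,0,0,10],
    [0,0,1.85,0,0,0,10],
    [0,0,1.85,0,0,0,10],
    [0,0,1.85,0,0,0,10],
    [0,0,1.85,0,0,0,10],
    [0,0,1.85,0,0,0,10],
    [0,0,1.85,0,0,0,10],
  ],
)

```text
time_s: 31.9
tcp_pos: [0.3656, -0.2707, 0.0046]
ee_rot: [[-0.215, -0.977, 0.001], [-0.977, 0.215, -0.0], [0.0, -0.001, -1.0]]
wrist_force: [-0.5, 1.5, 3.5]
gripper_width: 0.219
```

>>> play_rows(
  deltas=[
    [0,0,-1.5,0,0,0,10],
    [0,0,-3,0,0,0,10],
    [0,0,-4.5,0,0,0,10],
    [-0.8,-1,-5.8,0,0,1.6,10],
    [-1.7,-2.1,-5.8,0,0,3.2,10],
    [-2.6,-3.2,-5.8,0,0,4.8,10],
    [-3.4,-4.3,-5.8,0,0,6.4,10],
    [-4.3,-5.4,-5.8,0,0,8,10],
    [-5.2,-6.5,-5.8,0,0,9.6,10],
    [-6.1,-7.6,-5.8,0,0,11.2,10],
    [-7,-8.7,-5.8,0,0,12.8,10],
    [-7.94,-9.81,-5.8,0,0,14.4,10],
  ],
)

```text
time_s: 33.1
tcp_pos: [0.648, -0.1286, 0.1481]
ee_rot: [[-0.996, -0.091, -0.002], [-0.091, 0.996, 0.0], [0.002, 0.001, -1.0]]
wrist_force: [1.1, -0.8, -0.2]
gripper_width: 0.218
```

Run:
```python
from h import *
np.set_printoptions(precision=4,suppress=True)
s=r.sense(); print(s["tcp_pos"],s["ee_rot"],s["gripper_width"])
```

```text
[ 0.648  -0.1286  0.1481] [[-0.9958 -0.0914 -0.0019]
 [-0.0914  0.9958  0.0004]
 [ 0.0019  0.0006 -1.    ]] 0.21803264736325298
```

>>> play_rows(
  deltas=[
    [0,0,0,0,0,1.12,10],
    [0,0,0,0,0,1.12,10],
    [0,0,0,0,0,1.12,10],
    [0,0,0,0,0,1.12,10],
  ],
)

```text
time_s: 33.5
tcp_pos: [0.6467, -0.1298, 0.1491]
ee_rot: [[-1.0, -0.001, -0.001], [-0.001, 1.0, 0.0], [0.001, 0.0, -1.0]]
wrist_force: [-0.2, 0.1, -0.5]
gripper_width: 0.218
```

Run:
```python
from h import *
np.set_printoptions(precision=4,suppress=True)
s=r.sense(); print(s["tcp_pos"],s["ee_rot"],s["gripper_width"])
save("wrist","w19.png",None,1.5)
```

```text
[ 0.6467 -0.1298  0.1491] [[-1.     -0.0007 -0.0008]
 [-0.0007  1.      0.0001]
 [ 0.0008  0.0001 -1.    ]] 0.21750706168567202
```

View pics/w19.png

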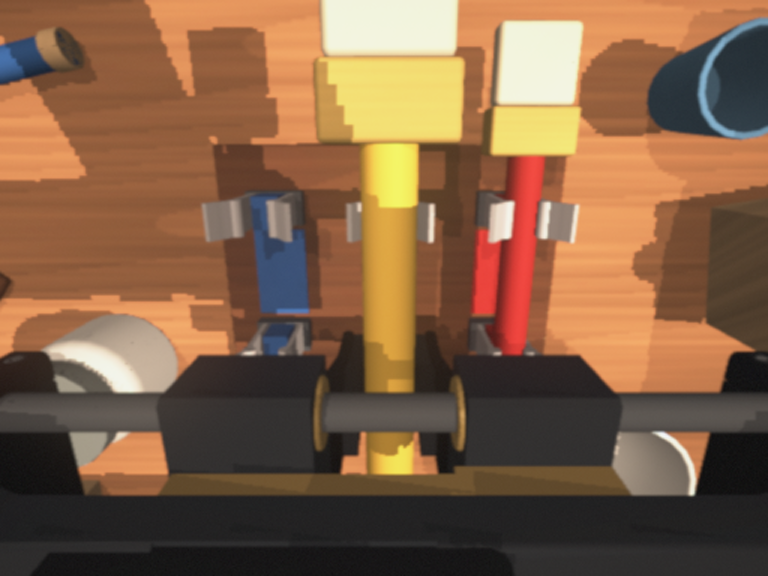

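>>> play_rows(
  deltas=[
    [0,0,0.8,0,0,0,10],
    [0,0,1.6,0,0,0,10],
    [0,0,2.2,0,0,0,10],
    [0,0,2.6,0,0,0,10],
    [0,0,2.8,0,0,0,10],
    [0,0,2.95,0,0,0,10],
    [0,0,3.1,0,0,0,10],
    [0,0,3.25,0,0,0,10],
    [0,0,3.4,0,0,0,10],
    [0,0,3.4,0,0,0,10],
  ],
)

```text
time_s: 34.55
tcp_pos: [0.6492, -0.1298, 0.0686]
ee_rot: [[-1.0, -0.002, 0.005], [-0.002, 1.0, -0.002], [-0.005, -0.002, -1.0]]
wrist_force: [-2.4, 1.5, 11.7]
gripper_width: 0.22
```

>>> play_rows(
  deltas=[
    [0,0,0.1,0,0,0,10],
    [0,0,0.2,0,0,0,10],
    [0,0,0.3,0,0,0,10],
    [0,0,0.4,0,0,0,10],
    [0,0,0.5,0,0,0,10],
    [0,0,0.6,0,0,0,10],
    [0,0,0.6,0,0,0,10],
  ],
)

```text
time_s: 35.25
tcp_pos: [0.6496, -0.1294, 0.0526]
ee_rot: [[-1.0, -0.001, 0.005], [-0.001, 1.0, -0.001], [-0.005, -0.001, -1.0]]
wrist_force: [-0.4, 1.2, 11.1]
gripper_width: 0.219
```

>>> play_rows(
  deltas=[
    [0,0,0.15,0,0,0,10],
    [0,0,0.2,0,0,0,10],
    [0,0,0.2,0,0,0,10],
  ],
)

```text
time_s: 35.55
tcp_pos: [0.6497, -0.1295, 0.0523]
ee_rot: [[-1.0, -0.003, 0.006], [-0.003, 1.0, -0.002], [-0.006, -0.002, -1.0]]
wrist_force: [-9.0, 5.0, 30.3]
gripper_width: 0.219
```

Seated. Release and rise.

>>> play_rows(
  deltas=[
    [0,0,-0.1,0,0,0,40],
    [0,0,-0.1,0,0,0,40],
    [0,0,-0.1,0,0,0,40],
    [0,0,-0.1,0,0,0,40],
    [0,0,-1.5,0,0,0,40],
    [0,0,-3.5,0,0,0,40],
    [0,0,-5,0,0,0,40],
    [0,0,-6,0,0,0,40],
    [0,0,-6,0,0,0,40],
  ],
)

```text
time_s: 36.45
tcp_pos: [0.6497, -0.1298, 0.1986]
ee_rot: [[-1.0, -0.0, 0.008], [-0.0, 1.0, -0.001], [-0.008, -0.001, -1.0]]
wrist_force: [-0.5, 0.5, 0.6]
gripper_width: 0.461
```

Run:
```python
from h import *
np.set_printoptions(precision=4,suppress=True)
s=r.sense(); print(s["tcp_pos"],s["ee_rot"],s["joints"])
save("wrist","w20.png",None,1.5)
save("scene","s20.png",None,1.5)
```

```text
[ 0.6497 -0.1298  0.1986] [[-1.     -0.0004  0.008 ]
 [-0.0005  1.     -0.001 ]
 [-0.008  -0.001  -1.    ]] [  2.6976  26.368    3.798    0.0831 -66.9752 -92.7041]
```

View pics/w20.png

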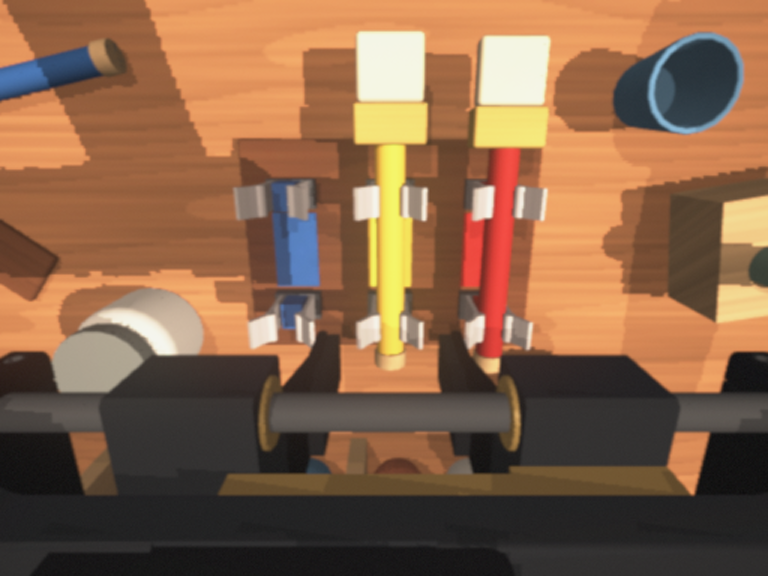

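View pics/s20.png

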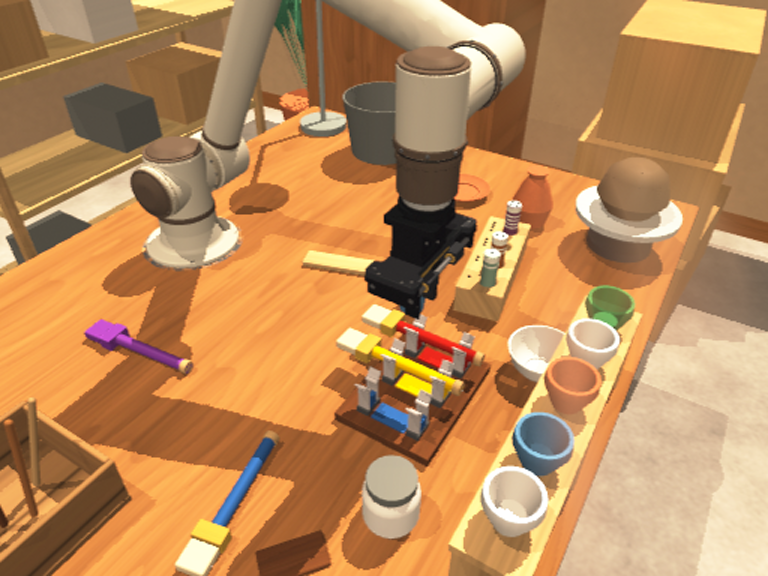

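>>> play_rows(
  deltas=[
    [0,0,-2,0,0,-1.6,60],
    [0.4,-0.8,-4,0,0,-3.2,60],
    [0.9,-1.7,-4,0,0,-4.8,60],
    [1.4,-2.6,-4,0,0,-6.4,60],
    [1.9,-3.5,-4,0,0,-8,60],
    [2.4,-4.4,-4,0,0,-9.6,60],
    [2.9,-5.4,-4,0,0,-11.2,60],
    [3.4,-6.4,-4,0,0,-12.8,60],
    [3.9,-7.4,-4,0,0,-14.4,60],
    [4.4,-8.4,-4,0,0,-16,60],
    [4.9,-9.4,-4,0,0,-17.6,60],
    [5.16,-9.76,-4,0,0,-19.2,60],
  ],
)

```text
time_s: 37.75
tcp_pos: [0.5168, -0.375, 0.2912]
ee_rot: [[0.108, -0.994, -0.005], [-0.994, -0.108, 0.002], [-0.003, 0.005, -1.0]]
wrist_force: [-0.3, 0.1, 0.7]
gripper_width: 0.692
```

>>> play_rows(
  deltas=[
    [0,0,0,0,0,-1.1,60],
    [0,0,0,0,0,-1.1,60],
    [0,0,0,0,0,-1.1,60],
  ],
)

```text
time_s: 38.05
tcp_pos: [0.5182, -0.3732, 0.2924]
ee_rot: [[0.197, -0.98, -0.003], [-0.98, -0.197, 0.002], [-0.002, 0.003, -1.0]]
wrist_force: [0.2, -0.7, 0.5]
gripper_width: 0.691
```

Run:
```python
from h import *
np.set_printoptions(precision=4,suppress=True)
s=r.sense(); print(s["tcp_pos"],s["ee_rot"])
c=save("wrist","w21.png")
b=brush(c,s,"blue",(200,60,330,235),save="w21m.png"); print(b)
```

```text
[ 0.5182 -0.3732  0.2924] [[ 0.1972 -0.9803 -0.003 ]
 [-0.9804 -0.1973  0.0015]
 [-0.0021  0.0026 -1.    ]]
{'mean': array([ 0.5385, -0.4769]), 'dir': array([-0.3541,  0.9352]), 'lo': np.float64(-0.005010101782579541), 'hi': np.float64(0.0068225612155695245), 'len': np.float64(0.011832662998149066), 'p_lo': array([ 0.5403, -0.4816]), 'p_hi': array([ 0.5361, -0.4706]), 'w': np.float64(0.007262375951018624), 'bbox': array([256,  78,   7,   9,  39], dtype=int32)}
```

View pics/w21m.png

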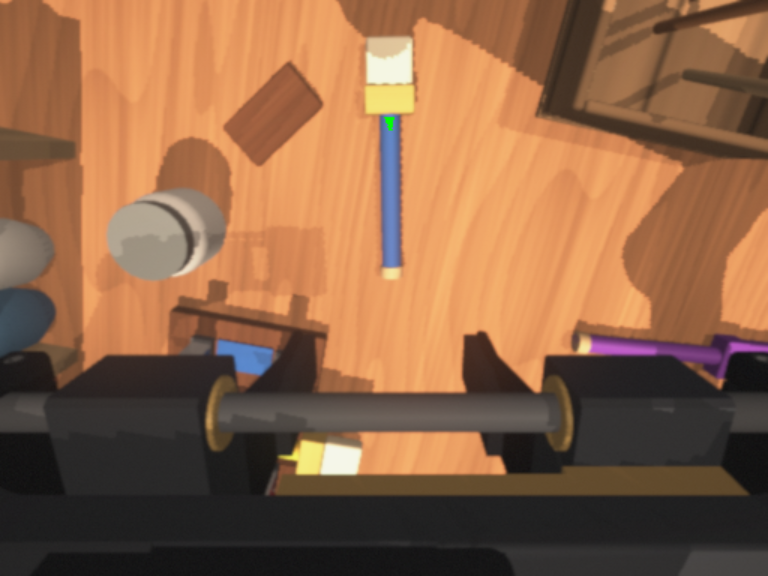

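Run:
```python
from h import *
import h
np.set_printoptions(precision=4,suppress=True)
h.HS["blue"]=[((100,70,30),(130,255,255))]
s=r.sense(); c=r.capture("wrist"); print(s["tcp_pos"],s["ee_rot"][:,0])
b=brush(c,s,"blue",(200,60,330,235),save="w22m.png"); print(b)
R,t=wristpose(c,s)
for q in [(390.5,116),(391.5,268)]: print(plane(c,(q[0]/1.5,q[1]/1.5),.012,R,t))
```

```text
[ 0.5184 -0.373   0.2928] [ 0.198  -0.9802 -0.0016]
{'mean': array([ 0.5252, -0.4149]), 'dir': array([-0.2078,  0.9782]), 'lo': np.float64(-0.0692267489145339), 'hi': np.float64(0.07897167871019029), 'len': np.float64(0.14819842762472418), 'p_lo': array([ 0.5396, -0.4827]), 'p_hi': array([ 0.5088, -0.3377]), 'w': np.float64(0.015840003446128133), 'bbox': array([ 254,   77,   12,  101, 1063], dtype=int32)}
[ 0.5387 -0.4823  0.012 ]
[ 0.5078 -0.3352  0.012 ]
```

>>> play_rows(
  deltas=[
    [1.26,0.07,2,0,0,-0.1,50],
    [1.26,0.07,4,0,0,-0.1,50],
    [1.26,0.07,6,0,0,-0.1,50],
    [1.26,0.07,8,0,0,-0.1,50],
    [1.26,0.07,9.2,0,0,-0.1,50],
    [1.26,0.07,9.7,0,0,-0.1,50],
    [1.26,0.07,9.7,0,0,-0.1,50],
    [1.26,0.07,9.7,0,0,-0.1,50],
  ],
)

```text
time_s: 38.95
tcp_pos: [0.5247, -0.4054, 0.0539]
ee_rot: [[0.209, -0.978, 0.003], [-0.978, -0.209, -0.002], [0.003, -0.003, -1.0]]
wrist_force: [0.0, 0.8, -0.2]
gripper_width: 0.573
```

Run:
```python
from h import *
s=r.sense()
print(s["tcp_pos"],s["ee_rot"][:,0],s["gripper_width"])
c=save("wrist","w23.png")
```

```text
[ 0.52467445 -0.40538801  0.05390111] [ 0.20861292 -0.9779941   0.00286013] 0.5734515000924141
```

View pics/w23.png

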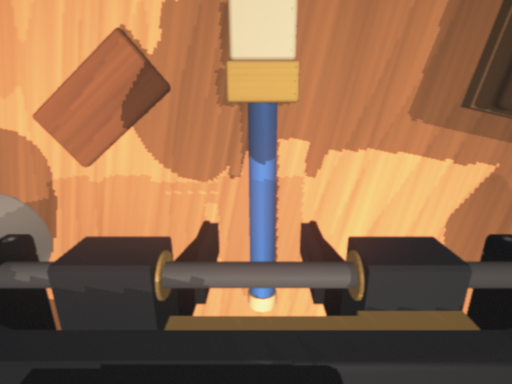

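>>> play_rows(
  deltas=[
    [0,0,0.7,0,0,0,50],
    [0,0,1.3,0,0,0,50],
    [0,0,1.7,0,0,0,50],
    [0,0,1.86,0,0,0,50],
    [0,0,1.86,0,0,0,50],
  ],
)

```text
time_s: 39.5
tcp_pos: [0.5229, -0.4046, 0.0049]
ee_rot: [[0.208, -0.978, -0.001], [-0.978, -0.208, 0.0], [-0.0, 0.001, -1.0]]
wrist_force: [0.1, -0.3, 0.2]
gripper_width: 0.574
```

>>> play_rows(
  deltas=[
    [0,0,0.02,0,0,0,10],
    [0,0,0.02,0,0,0,10],
    [0,0,0.02,0,0,0,10],
    [0,0,0.02,0,0,0,10],
    [0,0,0.02,0,0,0,10],
    [0,0,0.02,0,0,0,10],
    [0,0,0.02,0,0,0,10],
    [0,0,0.02,0,0,0,10],
  ],
)

```text
time_s: 40.3
tcp_pos: [0.5231, -0.4047, 0.005]
ee_rot: [[0.208, -0.978, 0.0], [-0.978, -0.208, -0.0], [0.0, -0.0, -1.0]]
wrist_force: [-0.8, 0.7, 1.6]
gripper_width: 0.221
```

>>> play_rows(
  deltas=[
    [0,0,-1.5,0,0,0,10],
    [0,0,-3,0,0,0,10],
    [0,0,-4.5,0,0,1.6,10],
    [0,0,-5.8,0,0,3.2,10],
    [-0.7,-0.7,-5.8,0,0,4.8,10],
    [-1.5,-1.4,-5.8,0,0,6.4,10],
    [-2.2,-2.1,-5.8,0,0,8,10],
    [-2.9,-2.8,-5.8,0,0,9.6,10],
    [-3.6,-3.5,-5.8,0,0,11.2,10],
    [-4.4,-4.2,-5.8,0,0,12.8,10],
    [-5.1,-4.9,-5.8,0,0,14.4,10],
    [-5.8,-5.6,-5.8,0,0,16,10],
  ],
)

```text
time_s: 41.5
tcp_pos: [0.6301, -0.2326, 0.1493]
ee_rot: [[-0.929, -0.369, -0.001], [-0.369, 0.929, 0.0], [0.0, 0.001, -1.0]]
wrist_force: [1.0, -0.9, -0.7]
gripper_width: 0.219
```

Run:
```python
from h import *
np.set_printoptions(precision=4,suppress=True)
s=r.sense(); print(s["tcp_pos"],s["ee_rot"][:,0],s["gripper_width"])
```

```text
[ 0.6301 -0.2326  0.1493] [-0.9293 -0.3693  0.0004] 0.21861998149038128
```

>>> play_rows(
  deltas=[
    [-0.5,0.4,0,0,0,1.6,10],
    [-1.12,0.82,0,0,0,3.2,10],
    [-1.12,0.82,0,0,0,4.4,10],
    [-1.12,0.82,0,0,0,4.4,10],
    [-1.12,0.82,0,0,0,4.4,10],
    [-1.12,0.82,0,0,0,4.4,10],
  ],
)

```text
time_s: 42.1
tcp_pos: [0.6478, -0.2046, 0.1496]
ee_rot: [[-1.0, -0.001, -0.0], [-0.001, 1.0, 0.0], [0.0, 0.0, -1.0]]
wrist_force: [-0.1, -0.1, -0.5]
gripper_width: 0.215
```

Run:
```python
from h import *
np.set_printoptions(precision=4,suppress=True)
s=r.sense(); print(s["tcp_pos"],s["ee_rot"],s["gripper_width"])
save("wrist","w24.png",None,1.5)
```

```text
[ 0.6478 -0.2046  0.1496] [[-1.     -0.0009 -0.0003]
 [-0.0009  1.      0.0001]
 [ 0.0003  0.0001 -1.    ]] 0.21528719360216308
```

View pics/w24.png

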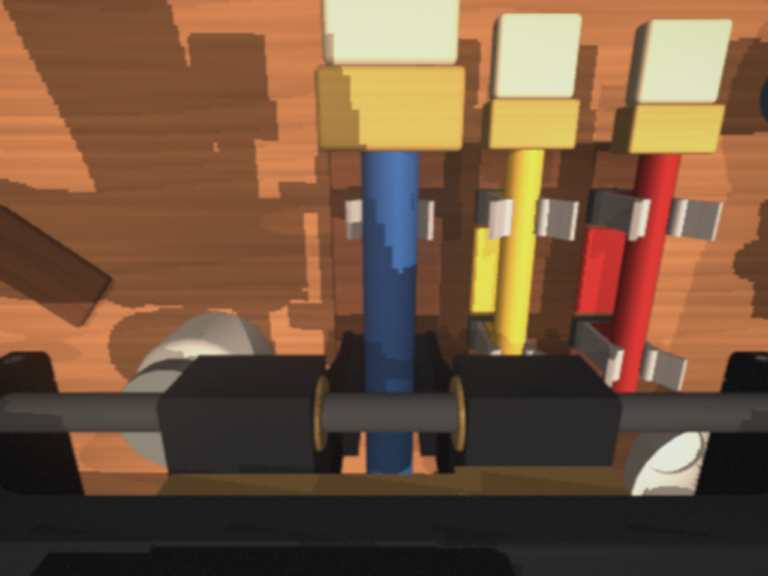

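>>> play_rows(
  deltas=[
    [0,0,0.8,0,0,0,10],
    [0,0,1.6,0,0,0,10],
    [0,0,2.2,0,0,0,10],
    [0,0,2.6,0,0,0,10],
    [0,0,2.8,0,0,0,10],
    [0,0,2.95,0,0,0,10],
    [0,0,3.1,0,0,0,10],
    [0,0,3.25,0,0,0,10],
    [0,0,3.4,0,0,0,10],
    [0,0,3.4,0,0,0,10],
  ],
)

```text
time_s: 43.15
tcp_pos: [0.6497, -0.2049, 0.0692]
ee_rot: [[-1.0, -0.002, 0.004], [-0.002, 1.0, -0.002], [-0.004, -0.002, -1.0]]
wrist_force: [-2.9, 0.7, 11.6]
gripper_width: 0.221
```

>>> play_rows(
  deltas=[
    [0,0,0.1,0,0,0,10],
    [0,0,0.2,0,0,0,10],
    [0,0,0.3,0,0,0,10],
    [0,0,0.4,0,0,0,10],
    [0,0,0.5,0,0,0,10],
    [0,0,0.6,0,0,0,10],
    [0,0,0.6,0,0,0,10],
  ],
)

```text
time_s: 43.85
tcp_pos: [0.6503, -0.2044, 0.0529]
ee_rot: [[-1.0, -0.001, 0.005], [-0.001, 1.0, -0.002], [-0.005, -0.002, -1.0]]
wrist_force: [-0.5, 0.7, 9.3]
gripper_width: 0.216
```

>>> play_rows(
  deltas=[
    [0,0,0.15,0,0,0,10],
    [0,0,0.2,0,0,0,10],
    [0,0,0.2,0,0,0,10],
  ],
)

```text
time_s: 44.15
tcp_pos: [0.6504, -0.2045, 0.0527]
ee_rot: [[-1.0, -0.003, 0.006], [-0.003, 1.0, -0.003], [-0.006, -0.003, -1.0]]
wrist_force: [-7.6, 5.3, 26.8]
gripper_width: 0.218
```

Release, rise, and back off for the final checks.

>>> play_rows(
  deltas=[
    [0,0,-0.1,0,0,0,40],
    [0,0,-0.1,0,0,0,40],
    [0,0,-0.1,0,0,0,40],
    [0,0,-0.1,0,0,0,40],
    [0,0,-1.5,0,0,0,40],
    [0,0,-3.5,0,0,0,40],
    [0,0,-5,0,0,0,40],
    [0,3,-8,0,0,0,40],
    [0,3,-9,0,0,0,40],
    [0,3,-9,0,0,0,40],
    [0,3,-9,0,0,0,40],
  ],
)

```text
time_s: 45.25
tcp_pos: [0.65, -0.1277, 0.274]
ee_rot: [[-1.0, -0.003, 0.008], [-0.003, 1.0, -0.001], [-0.008, -0.001, -1.0]]
wrist_force: [0.7, -0.2, -0.1]
gripper_width: 0.458
```

Run:
```python
from h import *
import h
np.set_printoptions(precision=4,suppress=True)
s=r.sense(); print(s["tcp_pos"],s["wrist_force"])
c=save("wrist","w25.png",None,1.5)
save("scene","s25.png",None,1.5)
save("side","sd25.png",None,1.5)
np.savez("w25.npz",px=c["pixels"])
R,t=wristpose(c,s)
h.HS["blue"]=[((100,100,30),(125,255,255))]
```

```text
[ 0.65   -0.1277  0.274 ] [ 0.6654 -0.2334 -0.1119]
```

View pics/w25.png

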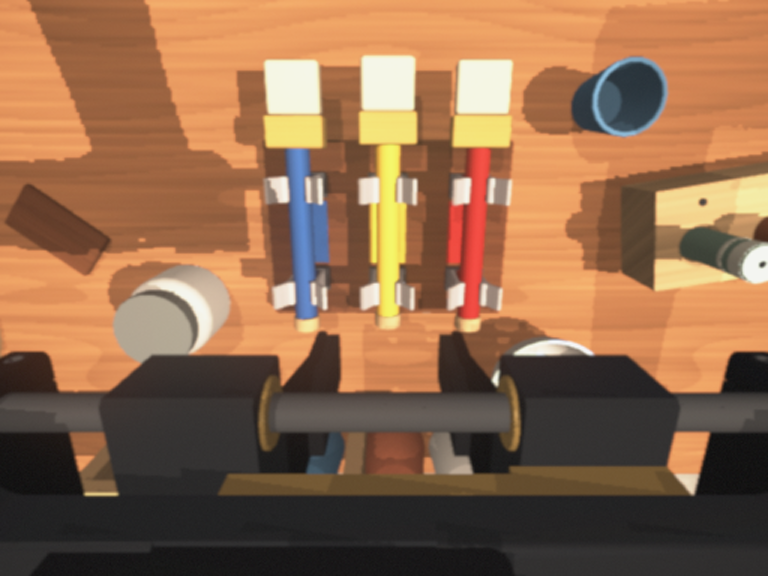

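View pics/s25.png

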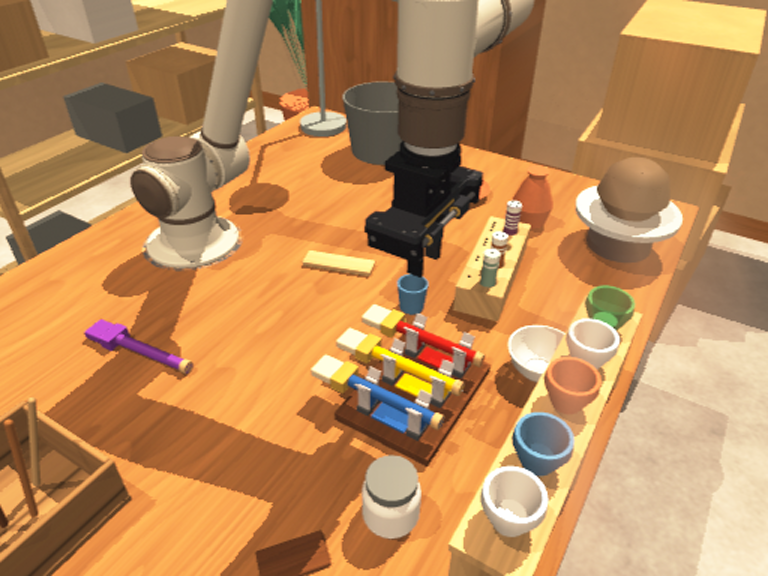

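View pics/sd25.png

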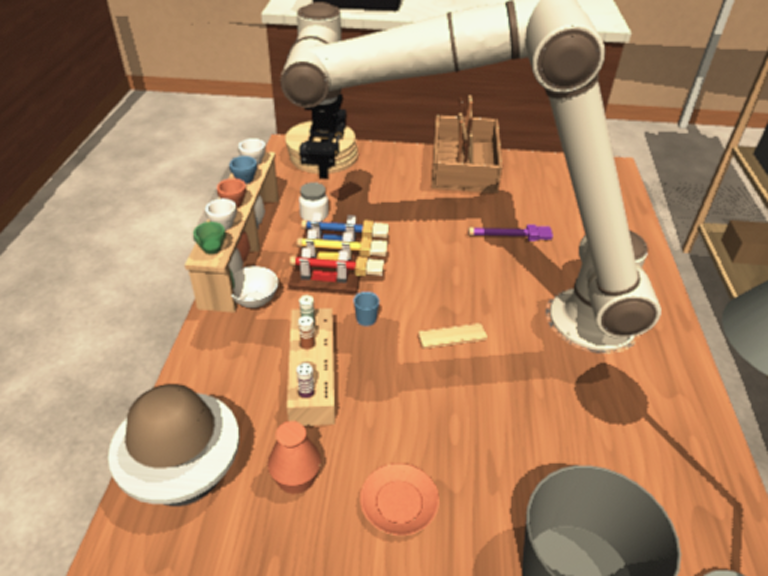

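Run:
```python
from h import *
np.set_printoptions(precision=4,suppress=True)
s=r.sense(); c=r.capture("wrist"); R,t=wristpose(c,s)
seat={"red":(.6475,-.0545),"yel":(.6477,-.1294),"blue":(.648,-.2043)}
for n,a,b in [("red",(480,148),(469.5,319)),("yel",(388,144),(388,316)),("blue",(298,148),(305.5,319))]:
    A=plane(c,np.array(a)/1.5,.063,R,t); B=plane(c,np.array(b)/1.5,.063,R,t); d=(B-A)/np.linalg.norm(B-A)
    m=A+.08*d; print(n,np.linalg.norm(B-A),(m[:2]-seat[n]),"yaw",np.arctan2(d[1],d[0]))
```

```text
red 0.14830404260678037 [-0.0019 -0.0014] yaw -0.003966582595805596
yel 0.14846464400169657 [-0.0052 -0.0007] yaw -0.001215433889637043
blue 0.14830693015741137 [-0.0025  0.0003] yaw -0.01549162692429226
```

All within tolerance. Handing in.

```bash
python3 -c "
from station import r
print(r.finish_job())"
```

```text
the job is handed in; nothing more can be done
None
```

I put away the whole glaze kit and handed the job in at about 45 s; the hand-in gives no verdict. Tubes 1, 2 and 4 stand in their own holes, placed in that order (tube 3 was not there). The red, yellow and blue brushes are pressed into the clips of their own colours, heads towards the robot. I left the purple look-alike brush alone.

**Tubes:** each went down about 15 mm relative to its height on the bench, as a full seat needs, with about 2 N or less at the wrist. I saw all three standing in the last camera pictures but did not measure them numerically again at the end.

**Brushes:** each stopped on its saddles at about 60 mm height under a 27–33 N push. The final wrist-camera measurement put the mid-handles within 5.2 mm of the seats along the clips and 1.4 mm sideways. They were parallel to within 0.016 rad.

**Bystanders:** the cup, bowl, vase and jar look unmoved in the pictures, and the gripper was clear of everything at hand-in. None of my checks failed. The camera readings disagreed by a few millimetres early on, so I used the closer wrist views for positions.

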